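# Tap a bearing cup square into a crankcase bore

### The job

The flanged bearing cup has only been started in the bore on top of the aluminium crankcase. Take the red-handled brass drift from its wooden stand and, using only the drift, drive the cup fully home by pushing its flange down a few millimetres at a time, alternately on opposite sides all round, gently and without letting it cock, until the flange sits flush on the face all round. Then put the drift back upright in its hole in the stand and leave the other things alone.

Things in the scene. Friction and masses are not known exactly. Their poses are not given: they have to be found in the camera images.
- bore_face (a point): centre of the bore at the flat top face of the crankcase's round boss, 115 mm above the bench; z up. The crankcase is a fixed cast aluminium block 156 mm square, its boss 112 mm across with a 65 mm bore, turned a little about the vertical.
- cup_top (a point): the bearing cup: centre of the top of its steel flange (84 mm across, 8 mm thick, with a 40 mm open hole: push on the ring, about 31 mm from the centre). z is the cup's axis. Home when 8 mm above bore_face and square, where it stops hard. Starts with the flange 5 to 8 mm above the face, up to 0.06 rad out of square. More than 25 N from the drift damages it: feel for the face
- cup: the same cup; origin at the centre of the flange's underside. A press fit: it stays where pushed. One side yields to about 8 to 14 N pushed slowly there (twice that if pushed evenly); that side goes down, the far side about stays. 3 mm pushed on one side tilts it about 0.05 to 0.06 rad; the fit is ruined if it ever cocks by more than 0.10 rad
- stand_hole (a point): centre of the mouth of the hole in the fixed wooden stand (70 mm square block, 90 mm tall): the hole is 26 mm wide and 80 mm deep. The drift stands in it at the start.
- drift_grip (a point): centre of the drift's red square handle (22 by 22 mm, 50 mm tall; x, y square to its flats, z up). Below it is a black round guard 44 mm across, 6 mm thick, its top 25 mm below this point: grip with the fingertips close above the guard, which then bears on them when pushing. Below is a brass pin 16 mm across, flat-ended. Its tip lies 82 to 102 mm below this point, clamped differently each time: find it by touch
- drift_guard (a point): centre of the underside of the drift's guard, 31 mm below drift_grip; it lies at stand_hole when the drift is home in the stand.
- drift: the loose drift as a body, 107 to 127 mm tall, about 200 g; origin at drift_guard
- con_rod: bystander, leave alone: connecting rod, steel, 140 mm long, 16 mm thick, lying flat; origin under the centre of its big end
- camshaft: bystander, leave alone: steel camshaft standing on its 85 mm toothed gear, 122 mm tall; origin under the centre of the gear
- piston: bystander, leave alone: aluminium piston, 64 mm wide, 52 mm tall, standing; origin under its centre
- gudgeon_pin: bystander, leave alone: steel gudgeon pin, 18 mm wide, 50 mm tall, standing beside the crankcase; origin under its centre
- spark_plug: bystander, leave alone: spark plug, white and steel, 22 mm wide, 54 mm tall, standing beside the wooden stand; origin under its centre
- wrench: bystander, leave alone: steel wrench lying near the robot; origin under its middle
- oil_bottle: bystander, leave alone: white bottle with a yellow cap, 60 mm wide, 170 mm tall; origin under its centre
Not all that is in view belongs to the job. What is meant by the part that bears bore_face is not green or pink, and is the larger of those in its own colour.

How it is judged (in metres and radians):
On the way, in this order (a step that is already met when the one before it is completed fails the run):
1. the drift is lifted out of its stand (z of drift_guard in the frame of stand_hole above 0.05 m), for 0.1 s.
2. the cup is fully home and square in the bore, driven with the drift (z of cup_top in the frame of bore_face below 0.0095 m and angle between the z axis of cup_top and the z axis of bore_face, either way round below 0.03 rad), for 0.2 s.
At the end, for the whole second after the job is handed in: the cup's flange lies on the crankcase face (within 1.5 mm at the centre and square within 0.03 rad), and the drift stands upright in its hole in the stand (guard within 3 mm of the stand's top, 8 mm of the hole's centre, at rest), released (all of step 2 and horizontal distance between drift_guard and stand_hole below 0.008 m and z of drift_guard in the frame of stand_hole below 0.003 m and angle between drift_grip's own z axis and vertical below 0.08 rad and linear speed of drift below 0.02 m/s); the robot touches nothing.
It fails at once if the cup cocked in the bore by more than 0.10 rad (angle between the z axis of cup_top and the z axis of bore_face, either way round above 0.1 rad).
It fails at once if the drift bore on the cup with more than 25 N (contact force between drift and cup above 25 N).
It fails at once if the cup was pushed with the robot itself, not the drift (contact force between any of the fingers, the arm and cup above 1 N).
It fails at once if a bystander was moved by more than 30 mm (distance of any of con_rod, camshaft, piston, gudgeon_pin, spark_plug, wrench, oil_bottle from where it was at the start of the episode above 0.03 m).
It also fails if it takes over 72 s, if anything falls off the work surface, if the arm or the gripper's body presses on something with over 40 N, if the wrist force passes 120 N, or if a joint passes its speed limit or range.

### The arm

A 6-joint arm with a two-finger parallel gripper is mounted at the origin on the work surface. World frame = base frame: x ahead of the robot, y to its left, z up, the work surface at z = 0. Lengths are in mm, angles in rad, forces in N, time in s.
With the tool pointing down it reaches from about 350 to 875 mm from the base axis. Payload 4.2 kg.
Tool frame: the origin (TCP) lies midway between the tips of the shut fingers; the grasp point (between the pads) lies 19 mm behind it; z points along the fingers, y is the direction in which the jaws open and shut (so a half turn about z gives the same grasp; the last joint's range is limited). The gripper opens to 85 mm and grips with 20 to 120 N. Pads are 22 mm wide; open, the fingers measure 114 mm over their backs; the gripper's body (76 mm by 85 mm) begins 54 mm behind the grasp point. The pads swing forward as they close: fully open they stand 13 mm farther back than shut.
Start: joints at [1.423, 0.385, 0.008, 0, -1.194, -0.259], TCP at [247.262, 573.987, 196.112] pointing down, gripper open.
Joint ranges: [-3.14, 3.14], [-1.21, 2.06], [-1.07, 1.41], [-3.16, 2.05], [-2.99, -0.16], [-3.1, 3.1]. Speed limits (rad/s): [2.79, 2.79, 3.14, 3.14, 3.14, 3.14].

### API

Orientations are given as a unit quaternion [x, y, z, w].
In Python, from bench import readout, optics, workorder, nets gives the robot as it stands. The module is installed in compiled form; this text tells all that it offers.
- The arm moves only by the tool move_arm, never from a script. Its argument "steps" is a list of rows, each a list of 7 numbers: the opening, from -1 (shut) to 1 (fully open), so that 0 is half open, then the shift along the world's x, y, z in mm, then the turn, a rotation vector about the world's x, y, z in rad. In form: [[gripper, tx, ty, tz, wx, wy, wz], ...]. A call has 1 to 5 rows; each row is the pose to reach, as a shift and turn from the pose commanded when the call began; what a row does not reach only later rows make up. A row lasts 1/12 s, in which the tool goes at most 41.7 mm and 7.16 degrees, less where a joint would pass 70% of its speed; a pose out of reach is approached as far as the arm can. A call with a gripper value outside its range is refused whole. The fingers move at their own pace and stop on an object; the grip force is fixed at half the most. Time passes only in rows, so rows that repeat a pose let the fingers close. It gives the time, the measured TCP pose, the force and the opening at its end, in the units of the state.
- readout.read_state(): the state, without advancing time (a new reading comes with each control period).
- optics.get_image(name): name is "side" or "top" or "wrist"; returns a dict with "frame" (420x560x3 uint8, blue, green, red), "fx", "fy", "cx", "cy" (pixels), "rvec" (rotation vector, rad) and "tvec" (3), from world to camera coordinates, as OpenCV has them. Camera axes: x right, y down, z forward; pixel columns grow to the right and rows downward; lengths in mm; the calibration is good to about 2 mm. The wrist camera is an equidistant fisheye: a pixel r from the principal point sees the ray r / f radians off the axis. A picture is of the moment at which its call begins. There is no depth.
- workorder.job_done(): hands the job in, once; it reports no verdict.
Trained networks look in a picture, given as the dict that the camera call returned (one of the last four; its "shot" number tells which), for a name from the list of things; names that differ only in an ending like _2 or _b are one class to them, and where a whole thing is asked for, a point or a joint stands for the part that bears it (a point fixed in the world has none). Each returns a list of dicts, best first, with "conf" (0 to 1); they miss things now and then, are a little off and sometimes report something else, mostly with a low value. They report only what shows in the picture. A call takes as long as a camera call. They do not tell look-alikes from the thing itself.
- nets.silhouettes(name, picture): "region" (420x560 bool, what is visible of it) and "extent" ([left, top, right, bottom] in pixels, round what is visible of it).
- nets.tip_of(name, picture): "uv" ([column, row] in pixels: a listed point, or the origin of a listed thing).
The state is a dict: "clock": time; "joints": joint angles; "joint_vel": joint speeds; "joint_efforts": joint torques, N m; "position": TCP position; "ee_rot": TCP orientation; "contact_force": force on the tool from outside, world axes, zero at the start; "wrist_torque": the same for the moment, N m; "gripper_width": finger opening in mm.
Only numpy, scipy, OpenCV 4.12 (cv2) and the standard library are available. Lean on these libraries where they do the work, as an engineer would, in place of code of your own. Each camera call takes 0.05 s, during which the arm holds its last target.

## Working session

There is one attempt and no reset: what is moved stays moved. The work goes in short steps, Python scripts to look and compute and a tool call to move; the robot and the scene stay as the last step left them, time stands still between calls to the robot, and variables do not carry over. Pictures are saved under pics/ and viewed, and the job is handed in when it is done.

Besides the shell and the picture viewer there is one more tool, called after "Emit:" by a JSON object that holds its "fn" and its "kwargs", one argument or row to a line. move_arm: Moves the arm, as the interface text tells. Its arguments: {"type":"object","properties":{"steps":{"type":"array","items":{"type":"array","items":{"type":"number"}}}},"required":["steps"]}

```bash
mkdir -p pics
cat > h.py <<'E'
import numpy as np, cv2
from bench import readout, optics, workorder, nets
def ray(p,uv):
    R=cv2.Rodrigues(np.array(p['rvec'],float))[0]; t=np.array(p['tvec'],float).ravel()
    x=(uv[0]-p['cx'])/p['fx']; y=(uv[1]-p['cy'])/p['fy']
    if p.get('name')=='wrist':
        r=np.hypot(x,y); d=np.array([x/r*np.sin(r),y/r*np.sin(r),np.cos(r)]) if r>1e-9 else np.array([0,0,1.])
    else: d=np.array([x,y,1.])
    return -R.T@t, R.T@d
def atz(p,uv,z):
    o,d=ray(p,uv); return o+d*(z-o[2])/d[2]
def proj(p,X):
    R=cv2.Rodrigues(np.array(p['rvec'],float))[0]; c=R@np.array(X,float)+np.array(p['tvec'],float).ravel()
    if p.get('name')=='wrist':
        r=np.hypot(c[0],c[1]); a=np.arctan2(r,c[2]); k=a/max(r,1e-9)
        return np.array([p['cx']+p['fx']*k*c[0],p['cy']+p['fy']*k*c[1]])
    return np.array([p['cx']+p['fx']*c[0]/c[2],p['cy']+p['fy']*c[1]/c[2]])
def get(n):
    p=optics.get_image(n); p['name']=n; return p
def tri(a,ua,b,ub):
    o1,d1=ray(a,ua);o2,d2=ray(b,ub)
    A=np.stack([d1,-d2],1); s=np.linalg.lstsq(A,o2-o1,rcond=None)[0]
    P=o1+d1*s[0];Q=o2+d2*s[1]; return (P+Q)/2,np.linalg.norm(P-Q)
E
python3 - <<'E'
from h import *
s=readout.read_state(); print(s)
ps={n:get(n) for n in('side','top','wrist')}
for n,p in ps.items():
    cv2.imwrite(f'pics/{n}0.png',p['frame']); print(n,[k for k in p],p['fx'],p['cx'],p['cy'],ray(p,(p['cx'],p['cy'])))
    for t in('bore_face','cup_top','stand_hole','drift_grip','drift_guard'):
        for r in nets.tip_of(t,p): print(n,t,np.round(r['uv'],1),round(r['conf'],2))
E
```

```text
{'clock': 0.0, 'joints': array([ 1.42264115e+00,  3.85602151e-01,  6.59547762e-03, -5.07139765e-04,
       -1.19401417e+00, -2.58622600e-01]), 'joint_vel': array([-7.66676947e-04,  9.13435428e-04, -9.28438809e-04, -1.10162646e-03,
        8.84910401e-04, -9.64295219e-05]), 'joint_efforts': array([ 3.70525795e-04, -3.92290843e+01,  1.88409930e+01,  4.18619335e+00,
       -4.38168659e-03, -2.25877535e-06]), 'position': array([246.98848277, 573.38652376, 194.98108222]), 'ee_rot': array([ 9.79368148e-01, -2.02081020e-01, -1.73916693e-04,  1.12357064e-03]), 'contact_force': array([-0.90717803,  0.1216414 ,  0.32314033]), 'wrist_torque': array([ 0.00755264, -0.0217784 , -0.06505778]), 'gripper_width': 86.0575265008245}
side ['frame', 'fx', 'fy', 'cx', 'cy', 'rvec', 'tvec', 'shot', 'name'] 437.8073244103676 275.20891808223365 205.95563156790334 (array([ 271.3366259 , -673.84532955,  560.52323261]), array([ 0.25851367,  0.83131567, -0.49202127]))
side bore_face [185.5 225.8] 0.97
side bore_face [362.7 295.9] 0.75
side bore_face [311.2 231.7] 0.64
side bore_face [194.2 319.2] 0.62
side bore_f
[... 443 characters left out ...]
0502 290.45164913912726 205.44415576624354 (array([ 394.11636682,  119.43403808, 1183.98151941]), array([ 0.1132797 , -0.00334042, -0.99355752]))
top bore_face [340.9 194.8] 0.85
top bore_face [453.4 195.7] 0.78
top bore_face [440.2 314.7] 0.71
top cup_top [339.2 190.1] 0.95
top cup_top [459.4 187.3] 0.88
top cup_top [444.2 312.1] 0.83
top cup_top [291.8 290.3] 0.74
top stand_hole [247.8 209.4] 0.69
top drift_grip [247.2 213.8] 0.54
top drift_guard [246.8 211.8] 0.53
wrist ['frame', 'fx', 'fy', 'cx', 'cy', 'rvec', 'tvec', 'shot', 'name'] 325.19226210127806 277.23957126311393 217.67545801921733 (array([315.69454338, 545.08333546, 374.51293904]), array([-0.26774959,  0.11396959, -0.95672415]))
```

View pics/side0.png

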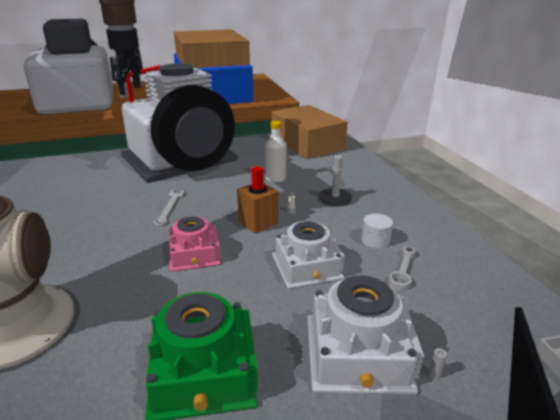

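View pics/top0.png

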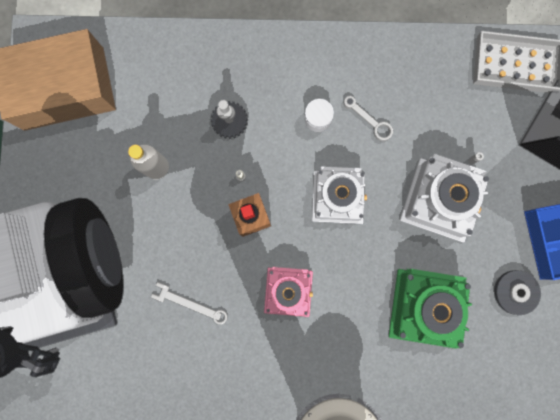

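View pics/wrist0.png

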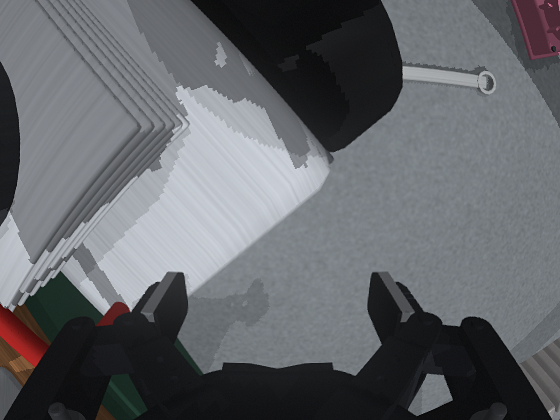

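Silver cases: the large one is at side (364,296) / top (459,190) and the small one at side (310,232) / top (342,192). The green one (195,315) and the pink one (190,226) are excluded by colour. The large silver one fits because it is the larger of its colour; I'll check it in a crop.

Run:
```python
from h import *
a=get('side');b=get('top')
for n,(ua,ub) in {'bore big':((363,296),(453.4,195.7)),'cuptop big':((366.8,292.9),(459.4,187.3)),'small':((305.5,228.9),(339,190)),'grip':((256.8,182.6),(247.2,213.8)),'guard':((255,192.9),(246.8,211.8)),'hole':((258.7,190.8),(247.8,209.4))}.items():
    print(n,tri(a,ua,b,ub))
print('z115 top',atz(b,(453.4,195.7),115),atz(b,(459.4,187.3),128),'side',atz(a,(366.8,292.9),128))
for nm in('cup','drift','con_rod','camshaft','piston','gudgeon_pin','spark_plug','wrench','oil_bottle'):
    for P in(a,b):
        r=nets.tip_of(nm,P)
        print(nm,P['name'],[(np.round(q['uv']),round(q['conf'],2),np.round(atz(P,q['uv'],0 if nm not in('cup','drift') else 120))) for q in r[:3]])
c1=cv2.resize(b['frame'][140:260,390:550],None,fx=5,fy=5,interpolation=2)
cv2.imwrite('pics/c1.png',c1)
c2=cv2.resize(a['frame'][250:400,290:460],None,fx=4,fy=4,interpolation=2); cv2.imwrite('pics/c2.png',c2)
c3=cv2.resize(b['frame'][160:250,190:310],None,fx=6,fy=6,interpolation=2); cv2.imwrite('pics/c3.png',c3)
```

```text
bore big (array([ 545.89982521, -227.43896912,  117.88104446]), np.float64(6.843048970511983))
cuptop big (array([ 555.57998796, -233.95107448,  128.28898244]), np.float64(7.461074987386366))
small (array([551.34912252,  12.66179579,  91.30771861]), np.float64(5.686220516731335))
grip (array([498.65622544, 206.23823932, 109.02697963]), np.float64(2.8176652426948263))
guard (array([500.48214157, 210.62470611,  80.28005826]), np.float64(7.88404595903455))
hole (array([506.93357757, 207.79708628,  86.07432666]), np.float64(4.227355057693056))
z115 top [ 543.06762777 -226.96487298  115.        ] [ 559.1649049  -235.59798386  128.        ] side [ 551.76287412 -233.38637561  128.        ]
cup side [(array([190., 226.]), 0.68, array([326.,  45., 120.])), (array([195., 317.]), 0.63, array([ 301., -201.,  120.])), (array([364., 297.]), 0.61, array([ 549., -232.,  120.]))]
cup top [(array([442., 310.]), 0.76, array([ 306., -199.,  120.])), (array([290., 290.]), 0.75, array([341., 114., 120.])), (array([457., 195.]), 0.73, array([ 544., -232.,  120.]))]
drift side [(array([256., 188.]), 0.8, ar
[... 680 characters left out ...]
 0.]))]
gudgeon_pin side [(array([433., 374.]), 0.75, array([ 644., -305.,    0.]))]
gudgeon_pin top [(array([474., 162.]), 0.43, array([ 639., -314.,    0.]))]
spark_plug side [(array([292., 209.]), 0.57, array([601., 244.,   0.])), (array([398., 283.]), 0.21, array([708., -95.,   0.]))]
spark_plug top [(array([239., 179.]), 0.59, array([590., 237.,   0.])), (array([249., 213.]), 0.16, array([510., 211.,   0.]))]
wrench side [(array([169., 208.]), 0.68, array([302., 344.,   0.])), (array([254., 182.]), 0.2, array([550., 428.,   0.]))]
wrench top [(array([191., 301.]), 0.75, array([306., 338.,   0.]))]
oil_bottle side []
oil_bottle top [(array([156., 167.]), 0.86, array([614., 432.,   0.]))]
```

View pics/c1.png

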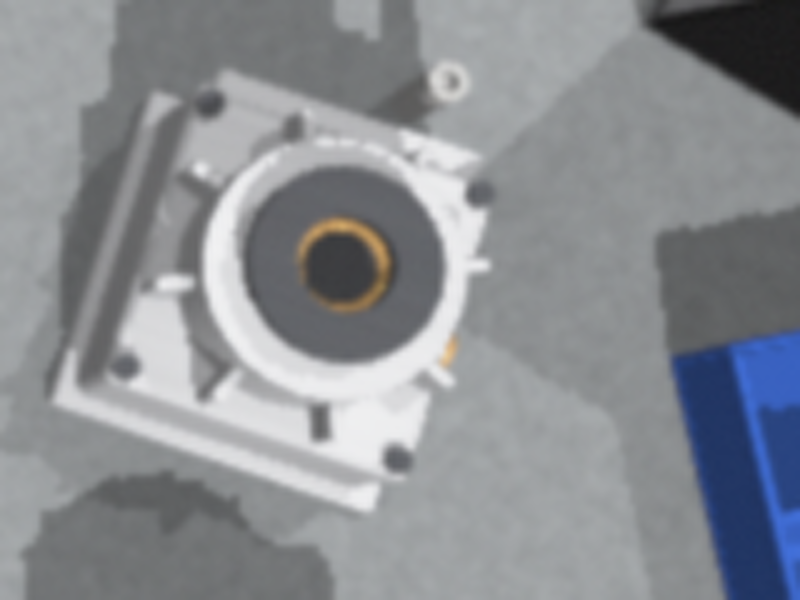

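View pics/c2.png

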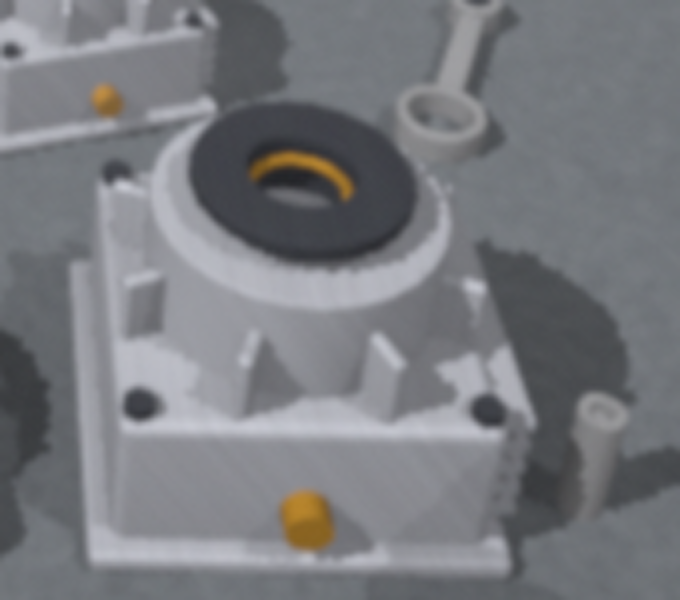

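View pics/c3.png

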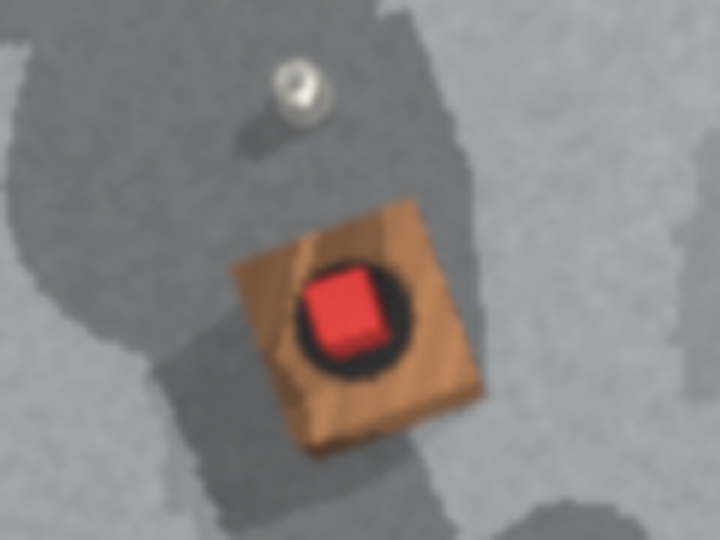

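The crop confirms the large silver case with the raised dark flange, gudgeon pin beside it. It is the intended part. Next I'll fit the geometry.

```bash
cat > fit.py <<'E'
from h import *
from scipy.optimize import minimize
def hullmask(p,pts):
    m=np.zeros((420*4,560*4),np.uint8); uv=np.array([proj(p,X) for X in pts])
    cv2.fillConvexPoly(m,cv2.convexHull(((uv+0.5)*4).astype(np.float32)).astype(np.int32),1)
    return cv2.resize(m.astype(np.float32),(560,420),interpolation=cv2.INTER_AREA)
def box(x,y,yaw,z0,z1,h):
    c,s=np.cos(yaw),np.sin(yaw)
    return [(x+c*a*h-s*b*h,y+s*a*h+c*b*h,z) for a in(-1,1) for b in(-1,1) for z in(z0,z1)]
def red(p,roi):
    f=p['frame'].astype(float); w=np.clip((f[...,2]-1.8*np.maximum(f[...,0],f[...,1])-10)/60,0,1)
    m=np.zeros_like(w); l,t,r,b=roi; m[t:b,l:r]=w[t:b,l:r]; return m
def fitred(views,x0,z0=96,z1=146,h=11):
    def cost(v):
        return sum(np.abs(hullmask(p,box(v[0],v[1],v[2]/20,z0,z1,h))-m).sum() for p,m in views)
    best=None
    for yaw in np.arange(0,np.pi/2,np.pi/12):
        r=minimize(cost,[x0[0],x0[1],yaw*20],method='Nelder-Mead',options=dict(initial_simplex=[[x0[0],x0[1],yaw*20],[x0[0]+4,x0[1],yaw*20],[x0[0],x0[1]+4,yaw*20],[x0[0],x0[1],yaw*20+4]]))
        if best is None or r.fun<best.fun: best=r
    return best.x[0],best.x[1],best.x[2]/20,best.fun
E
python3 - <<'E'
from fit import *
a=get('side');b=get('top')
ma=red(a,(235,155,280,200)); mb=red(b,(230,195,270,235))
print(ma.sum(),mb.sum())
for v in([(a,ma),(b,mb)],[(a,ma)],[(b,mb)]): print(fitred(v,(498,207)))
# guard centre from c3
print('guard top',atz(b,(248.8,213.7),96))
print('wood corner',[np.round(atz(b,(190+u/6,160+v/6),90),1) for u,v in((233,267),(412,200),(484,397),(318,445))])
# dark flange ellipse
for P,roi in((b,(425,165,490,230)),(a,(325,265,405,330))):
    l,t,r,bb=roi; f=P['frame'][t:bb,l:r]; g=f.max(2); 
    m=((g<100)).astype(np.uint8); n,lab,st,ce=cv2.connectedComponentsWithStats(m)
    i=1+np.argmax(st[1:,4]); cs=cv2.findContours((lab==i).astype(np.uint8),cv2.RETR_EXTERNAL,cv2.CHAIN_APPROX_NONE)[0]
    e=cv2.fitEllipse(max(cs,key=len)); uv=(e[0][0]+l,e[0][1]+t); print(P['name'],uv,e,atz(P,uv,129))
E
```

```text
266.51666666666665 144.77666666666667
(np.float64(500.7239772789811), np.float64(205.77814057588222), np.float64(1.6172498721369208), np.float64(49.78583333333333))
(np.float64(501.1610291074785), np.float64(206.38575988313977), np.float64(-0.002145664121878396), np.float64(22.175833333333333))
(np.float64(500.49393510724246), np.float64(205.3504136401881), np.float64(0.36729627168517254), np.float64(10.709166666666668))
guard top [498.80145905 204.18569806  96.        ]
wood corner [array([518.4, 248. ,  90. ]), array([543.8, 184.6,  90. ]), array([473.5, 157.2,  90. ]), array([455.3, 215.8,  90. ])]
top (457.2681007385254, 193.21188735961914) ((32.26810073852539, 28.21188735961914), (12.816765785217285, 13.77689266204834), 82.69654083251953) [ 546.49127904 -230.58046574  129.        ]
side (363.88701248168945, 292.6093559265137) ((38.88701248168945, 27.609355926513672), (41.88298797607422, 61.267417907714844), 122.02262878417969) [ 547.26967086 -232.56484198  129.        ]
```

Run:
```python
from h import *
a=get('side');b=get('top')
for P in((247,574,195),(247,574,400),(500,206,230)): print(P,proj(a,P),proj(b,P))
# tire: side centre (193,131), top ring centre(103,250); hub face
print(tri(a,(198,131),b,(103,250)), tri(a,(193,87),b,(85,205)), tri(a,(213,90),b,(90,205)),tri(a,(232,120),b,(122,255)))
for y in (400,450,500,550): print(y,[ (np.round(ray(a,(u,v))[0]+ray(a,(u,v))[1]*((y+674)/ray(a,(u,v))[1][1]))) for u,v in((193,86),(234,125),(155,130),(193,175))])
```

```text
(247, 574, 195) [133.35619843 109.55686892] [ 44.53688499 338.18398047]
(247, 574, 400) [120.84715758  30.40917394] [-20.554      358.08123674]
(500, 206, 230) [255.89260663 132.80149806] [242.4569548  206.08386429]
(array([412.31696615, 492.6744685 , 144.26701514]), np.float64(5.748322198775563)) (array([449.10234241, 487.60539128, 268.9340328 ]), np.float64(86.50220643116569)) (array([475.46541191, 482.56952976, 257.01674508]), np.float64(36.92992212306959)) (array([448.14095314, 426.89918778, 194.85693287]), np.float64(88.04974515466054))
400 [array([396., 400., 292.]), array([492., 400., 184.]), array([294., 400., 191.]), array([375., 400.,  57.])]
450 [array([402., 450., 279.]), array([503., 450., 167.]), array([295., 450., 173.]), array([380., 450.,  33.])]
500 [array([407., 500., 267.]), array([513., 500., 149.]), array([296., 500., 156.]), array([385., 500.,  10.])]
550 [array([413., 550., 254.]), array([523., 550., 132.]), array([297., 550., 139.]), array([390., 550., -13.])]
```

Emit:
{"fn": "move_arm", "kwargs": {
  "steps": [
    [1,0,0,40,0,0,0],
    [1,0,0,80,0,0,0],
    [1,0,-10,115,0,0,0],
    [1,10,-45,115,0,0,0.1],
    [1,25,-80,115,0,0,0.2]
  ]
}}

```text
clock: 2.52
position: [272.0, 495.0, 313.5]
ee_rot: [0.995, -0.1, 0.0, -0.003]
contact_force: [0.6, -0.9, -1.3]
gripper_width: 85.4
```

Emit:
{"fn": "move_arm", "kwargs": {
  "steps": [
    [1,25,-30,0,0,0,0.12],
    [1,50,-60,0,0,0,0.24],
    [1,75,-90,0,0,0,0.36],
    [1,100,-120,0,0,0,0.48],
    [1,125,-150,-10,0,0,0.58]
  ]
}}

```text
clock: 2.93
position: [398.3, 343.8, 303.5]
ee_rot: [0.982, 0.189, 0.002, -0.002]
contact_force: [1.2, 0.3, 1.0]
gripper_width: 85.1
```

Emit:
{"fn": "move_arm", "kwargs": {
  "steps": [
    [1,25,-30,-20,0,0,0],
    [1,50,-60,-40,0,0,0],
    [1,75,-90,-60,0,0,0],
    [1,103,-138,-70,0,0,0],
    [1,103,-138,-70,0,0,0]
  ]
}}

```text
clock: 3.35
position: [500.4, 202.9, 229.3]
ee_rot: [0.983, 0.184, -0.002, 0.001]
contact_force: [-0.3, 0.1, -0.7]
gripper_width: 85.1
```

Run:
```python
from fit import *
from scipy.spatial.transform import Rotation as Ro
s=readout.read_state(); print(s['clock'],s['position'],Ro.from_quat(s['ee_rot']).as_matrix(),s['joints'])
p=get('wrist'); cv2.imwrite('pics/w1.png',p['frame'])
m=red(p,(0,0,560,420)); print(m.sum()); print(fitred([(p,m)],(500,206)))
for t in('drift_grip','drift_guard','stand_hole'): print(t,[(np.round(r['uv'],1),r['conf']) for r in nets.tip_of(t,p)])
```

```text
3.35 [500.36055757 202.9110933  229.2920788 ] [[ 0.9321729   0.36200135 -0.00295159]
 [ 0.36199521 -0.93217682 -0.0024194 ]
 [-0.00362723  0.00118684 -0.99999272]] [ 6.85726528e-01  2.18994013e-01 -1.44123205e-01  3.70234089e-06
 -1.21149558e+00  1.25548057e+00]
603.8233333333333
(np.float64(502.9503415112277), np.float64(204.17142093813516), np.float64(1.9300823098145397), np.float64(364.5841666666667))
drift_grip [(array([274.4, 200.8]), 0.74), (array([143.4, 272.9]), 0.28)]
drift_guard [(array([273.9, 194.6]), 0.66), (array([442.9,  61.6]), 0.52)]
stand_hole []
```

View pics/w1.png

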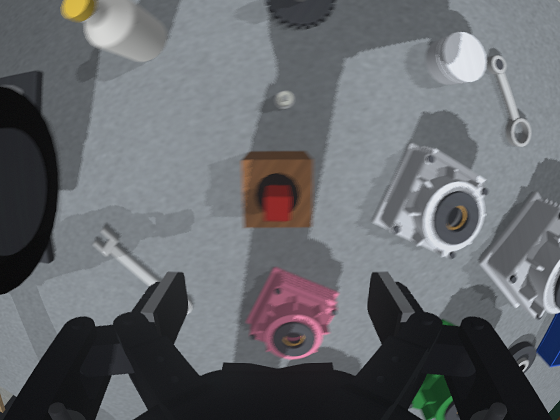

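Run:
```python
from fit import *
p=get('wrist')
m=red(p,(250,165,305,230)); print(m.sum()); 
for z in(0,):
    r=fitred([(p,m)],(500,206)); print(r,(r[2]%(np.pi/2)))
print(np.arctan2(.362,.932))
```

```text
645.2233333333334
(np.float64(501.46745871219844), np.float64(206.92582156457252), np.float64(1.8660969800192202), np.float64(298.83333333333337)) 0.29530065322432364
0.37047699572398823
```

Run:
```python
import fit
from fit import *
p=get('wrist'); f=p['frame'].astype(float)
print(f[190,277],f[212,277],f[175,255],f[165,277])
def red2(p,roi):
    f=p['frame'].astype(float); m0=(f[...,2]>3*np.maximum(f[...,0],f[...,1]))&(f[...,2]>50); m=np.zeros(m0.shape); l,t,r,b=roi; m[t:b,l:r]=m0[t:b,l:r]; return m
m=red2(p,(250,165,305,230)); ys,xs=np.where(m>0); print(m.sum(),xs.min(),xs.max(),ys.min(),ys.max())
r=fitred([(p,m)],(500,206)); print(r,(r[2]%(np.pi/2)))
```

```text
[33. 34. 97.] [ 41.  43. 141.] [ 59.  80. 111.] [ 53.  74. 104.]
597.0 267 291 187 222
(np.float64(501.37513165179257), np.float64(206.46162442117907), np.float64(0.36393192183669126), np.float64(343.9375)) 0.36393192183669126
```

Run:
```python
from fit import *
p=get('wrist')
for z in(96,146):
  print(np.round([proj(p,X) for X in box(501,206,.37,z,z,11)][::2],1))
print(hullmask(p,box(501,206,.37,96,146,11)).sum())
```

```text
[[290.5 207.7]
 [268.6 207.7]
 [290.8 186.3]
 [268.5 186.2]]
[[292.7 222.9]
 [267.  222.8]
 [293.2 197.9]
 [266.9 197.8]]
944.0
```

Emit:
{"fn": "move_arm", "kwargs": {
  "steps": [
    [1,0.5,3,-35,0,0,0],
    [1,0.5,3,-70,0,0,0],
    [1,0.5,3,-105,0,0,0],
    [1,0.5,3,-131,0,0,0],
    [1,0.5,3,-131,0,0,0]
  ]
}}

```text
clock: 4.12
position: [496.2, 208.3, 95.2]
ee_rot: [0.983, 0.186, -0.005, 0.002]
contact_force: [-0.7, -0.0, -0.9]
gripper_width: 85.2
```

Run:
```python
from h import *
s=readout.read_state(); print(s['clock'],s['position'],s['contact_force'])
p=get('wrist'); cv2.imwrite('pics/w2.png',p['frame'])
a=get('side'); cv2.imwrite('pics/s2.png',cv2.resize(a['frame'][110:240,190:330],None,fx=5,fy=5,interpolation=2))
```

```text
4.1167 [496.24257313 208.34835035  95.15208944] [-0.65946556 -0.0198248  -0.86741357]
```

View pics/w2.png

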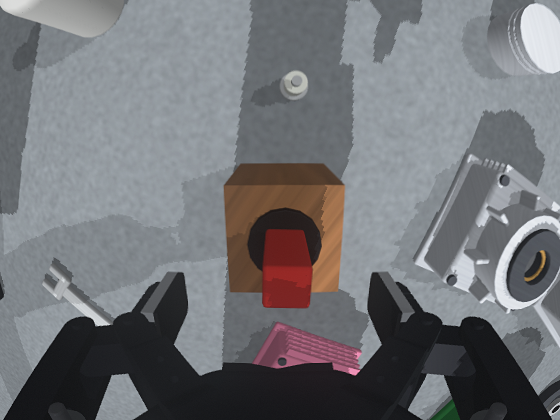

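View pics/s2.png

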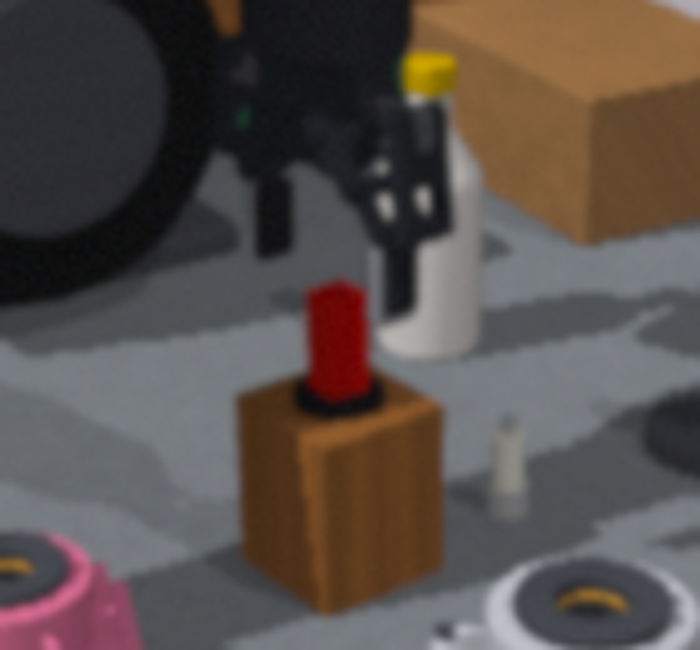

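Run:
```python
from h import *
s=readout.read_state(); print(s['clock'],s['position'],s['contact_force'],s['joint_vel'])
```

```text
4.2167 [500.4545585  210.43672466 100.76924972] [ 0.5893787  -0.14207876 -0.06663552] [-0.00680886 -0.03390619  0.04769339  0.01137758  0.0008941   0.00074431]
```

Run:
```python
from h import *
a=get('side');p=get('wrist');cv2.imwrite('pics/w3.png',p['frame'])
cv2.imwrite('pics/s3.png',cv2.resize(a['frame'][110:240,190:330],None,fx=5,fy=5,interpolation=2))
s=readout.read_state(); print(s['clock'],s['position'])
for P in((500.5,209,113),(485,250,113),(516,170,113),(501,206,146)): print((proj(a,P)-[190,110])*5, proj(p,P))
```

```text
4.3167 [501.77770846 211.10225593 102.68343948]
[333.13471971 352.55504947] [280.83006113 260.13970054]
[279.4139487  320.25567323] [204.69317012 258.46116575]
[388.89395884 384.89180606] [353.43519238 259.1819036 ]
[334.73411857 289.91314046] [287.7495676  289.61332002]
```

View pics/s3.png

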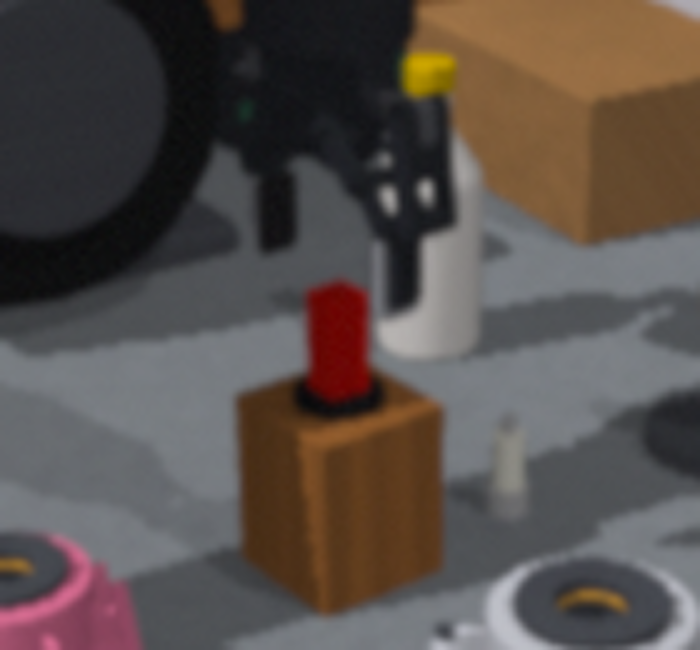

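View pics/w3.png

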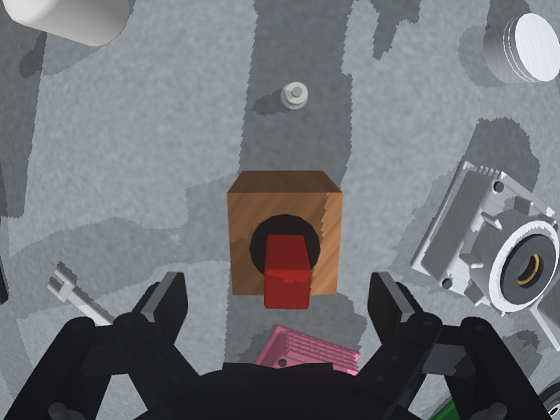

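Emit:
{"fn": "move_arm", "kwargs": {
  "steps": [
    [-0.1,0,-3,0,0,0,0],
    [-0.1,0,-3,0,0,0,0],
    [-0.1,0,-3,0,0,0,0],
    [-0.1,0,-3,0,0,0,0],
    [-0.1,0,-3,0,0,0,0]
  ]
}}

```text
clock: 4.73
position: [500.5, 206.5, 100.8]
ee_rot: [0.983, 0.185, 0.0, -0.0]
contact_force: [0.2, -0.2, 0.3]
gripper_width: 38.2
```

Run:
```python
from h import *
s=readout.read_state(); print(s['clock'],s['position'],s['gripper_width'],s['joint_vel'])
a=get('side');p=get('wrist');cv2.imwrite('pics/w4.png',p['frame'])
cv2.imwrite('pics/s4.png',cv2.resize(a['frame'][110:240,190:330],None,fx=5,fy=5,interpolation=2))
s=readout.read_state(); print(s['clock'],s['position'])
```

```text
4.7333 [500.52146004 206.52715724 100.75394623] 38.18803227870914 [ 0.00099304  0.00569116 -0.00284931 -0.00095854  0.00183374 -0.00111384]
4.8333 [500.39891826 206.47678467 100.43418141]
```

View pics/s4.png

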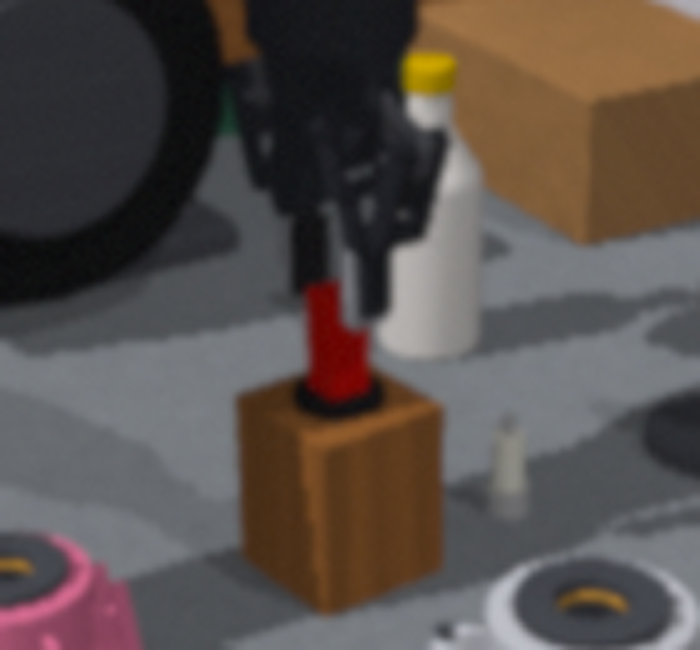

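View pics/w4.png

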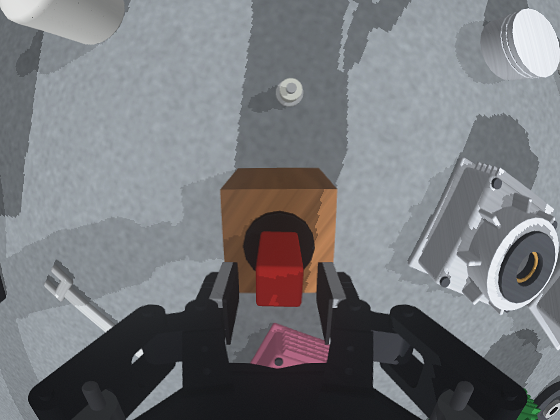

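Emit:
{"fn": "move_arm", "kwargs": {
  "steps": [
    [-0.1,0,0,-5,0,0,0],
    [-0.1,0,0,-10,0,0,0],
    [-0.1,0,0,-10,0,0,0]
  ]
}}

```text
clock: 5.08
position: [499.5, 206.0, 88.8]
ee_rot: [0.983, 0.185, -0.001, 0.0]
contact_force: [-0.6, 0.6, 0.3]
gripper_width: 38.1
```

Run:
```python
from h import *
s=readout.read_state(); print(s['clock'],s['position'],s['gripper_width'],s['contact_force'])
a=get('side')
cv2.imwrite('pics/s5.png',cv2.resize(a['frame'][110:240,190:330],None,fx=5,fy=5,interpolation=2))
for z in (88,96,110,120,130,146):
  print(z,(proj(a,(507,189,z))-[190,110])*5,(proj(a,(494,224,z))-[190,110])*5)
```

```text
5.0833 [499.45819296 205.95635572  88.80868683] 38.08625330331203 [-0.64461918  0.60355258  0.26732632]
88 [358.84308611 417.7965088 ] [312.50944466 388.35640157]
96 [358.66219734 402.41107999] [312.1564298  373.24222294]
110 [358.34221506 375.19510297] [311.53213377 346.51325747]
120 [358.1109437  355.52440066] [311.0810491  327.20026223]
130 [357.87737364 335.65818405] [310.62559454 307.70017145]
146 [357.49879405 303.45823375] [309.8876181  276.10402851]
```

View pics/s5.png

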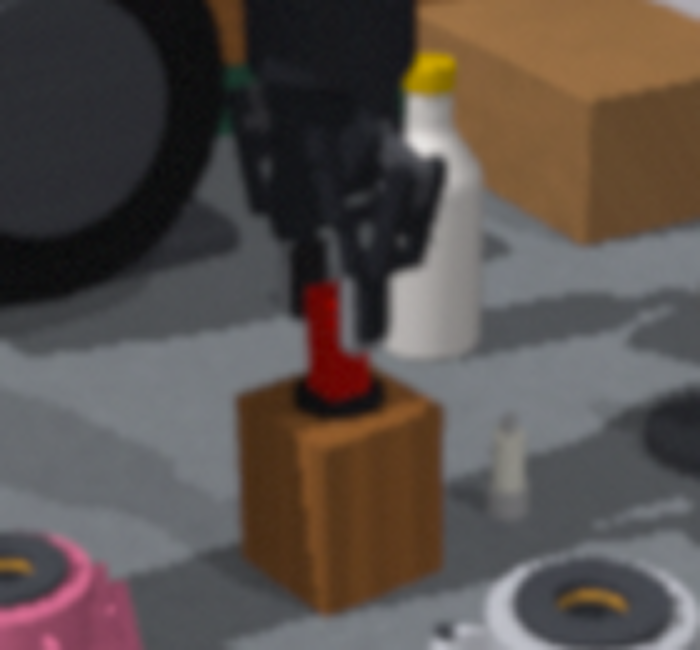

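Emit:
{"fn": "move_arm", "kwargs": {
  "steps": [
    [-0.1,0,0,-6,0,0,0],
    [-0.1,0,0,-12,0,0,0],
    [-0.1,0,0,-18,0,0,0],
    [-0.1,0,0,-18,0,0,0],
    [-0.1,0,0,-18,0,0,0]
  ]
}}

```text
clock: 5.55
position: [500.0, 206.2, 71.6]
ee_rot: [0.983, 0.186, -0.001, 0.0]
contact_force: [-0.3, -0.1, 1.0]
gripper_width: 38.3
```

Run:
```python
from h import *
s=readout.read_state(); print(s['clock'],s['position'],s['gripper_width'],s['contact_force'])
a=get('side')
cv2.imwrite('pics/s6.png',cv2.resize(a['frame'][110:240,190:330],None,fx=5,fy=5,interpolation=2))
p=get('wrist');cv2.imwrite('pics/w6.png',p['frame'])
```

```text
5.55 [500.01899398 206.23081258  71.60500936] 38.3177149782428 [-0.26072224 -0.12982672  0.95242178]
```

View pics/s6.png

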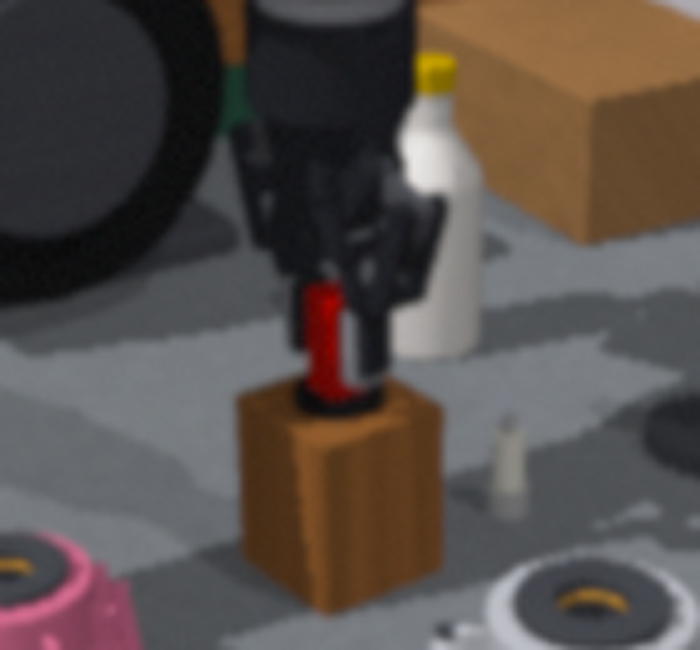

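View pics/w6.png

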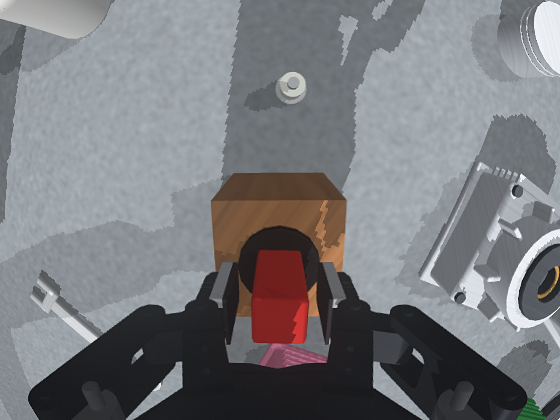

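Emit:
{"fn": "move_arm", "kwargs": {
  "steps": [
    [-0.1,0.5,0,-4,0,0,0],
    [-1,0.5,0,-4,0,0,0],
    [-1,0.5,0,-4,0,0,0],
    [-1,0.5,0,-4,0,0,0],
    [-1,0.5,0,-4,0,0,0]
  ]
}}

```text
clock: 6.07
position: [500.7, 206.4, 68.1]
ee_rot: [0.983, 0.185, -0.0, 0.0]
contact_force: [0.4, 0.4, -0.7]
gripper_width: 22.0
```

Run:
```python
from h import *
s=readout.read_state(); print(s['clock'],s['position'],s['gripper_width'],s['contact_force'])
a=get('side')
cv2.imwrite('pics/s7.png',cv2.resize(a['frame'][140:210,215:295],None,fx=9,fy=8,interpolation=2))
```

```text
6.0667 [500.67251725 206.41300328  68.09399681] 22.00173768430629 [ 0.35472321  0.41987644 -0.70122978]
```

View pics/s7.png

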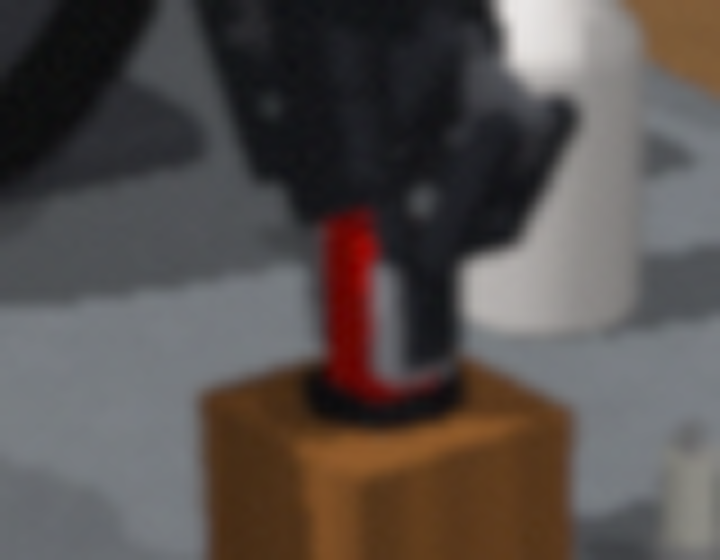

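Emit:
{"fn": "move_arm", "kwargs": {
  "steps": [
    [-1,0,0,20,0,0,0],
    [-1,0,0,50,0,0,0],
    [-1,0,0,80,0,0,0],
    [-1,0,0,110,0,0,0],
    [-1,0,0,140,0,0,0]
  ]
}}

```text
clock: 6.53
position: [500.3, 206.2, 209.4]
ee_rot: [0.983, 0.185, -0.0, 0.0]
contact_force: [0.4, 0.0, -2.2]
gripper_width: 21.3
```

Run:
```python
from h import *
get('side');get('side')
s=readout.read_state(); print(s['clock'],s['position'],s['gripper_width'],s['contact_force'],s['joints'])
a=get('side')
cv2.imwrite('pics/s8.png',cv2.resize(a['frame'][70:240,190:330],None,fx=4,fy=4,interpolation=2))
p=get('wrist');cv2.imwrite('pics/w8.png',p['frame'])
for z in(150,160,170,180,190,200,208): print(z,(proj(a,(501,206,z))-[190,70])*4)
```

```text
6.6333 [503.76636327 208.09420216 214.13666429] 21.335350504997827 [ 0.65158802  0.88238408 -2.20681138] [ 0.69051668  0.22907777 -0.17036478  0.00210948 -1.15963505  1.25351034]
150 [267.67568529 385.48682039]
160 [267.39471577 369.26526232]
170 [267.11093342 352.88130771]
180 [266.82429579 336.33250565]
190 [266.53475956 319.61635561]
200 [266.24228056 302.73030627]
208 [266.00614828 289.09739157]
```

View pics/s8.png

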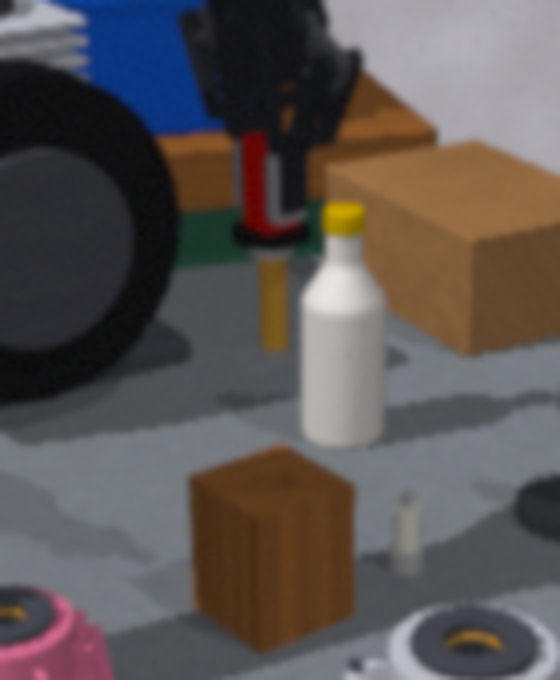

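View pics/w8.png

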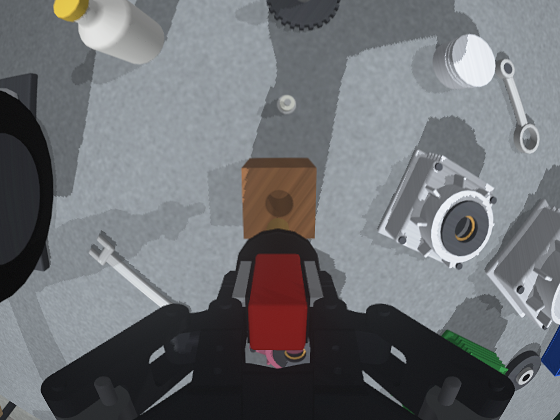

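Emit:
{"fn": "move_arm", "kwargs": {
  "steps": [
    [-1,0,-25,5,0,0,0],
    [-1,0,-62,5,0,0,0],
    [-1,0,-100,5,0,0,0],
    [-1,0,-138,5,0,0,0],
    [-1,0,-176,5,0,0,0]
  ]
}}

```text
clock: 7.15
position: [499.1, 28.8, 211.1]
ee_rot: [0.983, 0.186, -0.002, 0.0]
contact_force: [0.7, -0.3, -0.6]
gripper_width: 21.1
```

Emit:
{"fn": "move_arm", "kwargs": {
  "steps": [
    [-1,2,-38,0,0,0,0],
    [-1,4,-76,0,0,0,0],
    [-1,6,-114,0,0,0,0],
    [-1,8,-152,0,0,0,0],
    [-1,9,-190,0,0,0,0]
  ]
}}

```text
clock: 7.57
position: [508.4, -161.1, 211.1]
ee_rot: [0.983, 0.185, -0.002, -0.001]
contact_force: [-0.0, 0.6, -1.9]
gripper_width: 21.5
```

Emit:
{"fn": "move_arm", "kwargs": {
  "steps": [
    [-1,0,-32,0,0,0,0],
    [-1,0,-56,0,0,0,0],
    [-1,0,-72,0,0,0,0],
    [-1,0,-84,0,0,0,0],
    [-1,0,-84,0,0,0,0]
  ]
}}

```text
clock: 7.98
position: [508.7, -245.0, 211.1]
ee_rot: [0.983, 0.184, -0.002, -0.001]
contact_force: [0.6, 1.0, -0.7]
gripper_width: 21.3
```

Run:
```python
from h import *
get('side');get('side')
p=get('wrist');cv2.imwrite('pics/w9.png',p['frame'])
s=readout.read_state(); print(s['clock'],s['position'],s['gripper_width'],s['contact_force'],s['joints'])
print([(r['uv'],r['conf']) for r in nets.tip_of('cup_top',p)])
```

```text
8.1333 [ 509.40323896 -242.78349352  212.31231333] 21.364591257791876 [-0.77418375  0.38644188 -1.68540465] [-1.57980820e-01  2.71409660e-01 -1.16435677e-01 -5.88429050e-04
 -1.18482608e+00  2.10247793e+00]
[([69.6, 81.1], 0.76), ([169.7, 363.1], 0.56)]
```

View pics/w9.png

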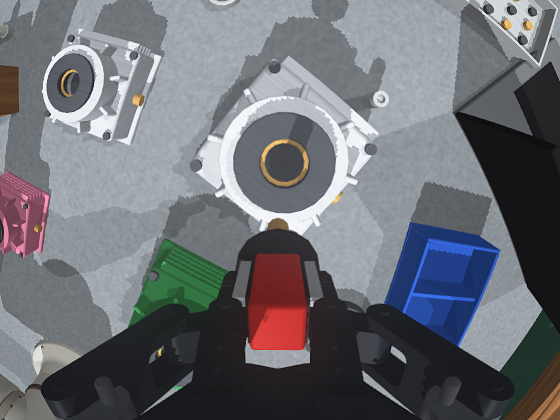

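```bash
cat > cup.py <<'E'
from h import *
def ell(p,roi=(215,105,355,225)):
    l,t,r,b=roi; g=p['frame'][t:b,l:r].astype(int); v=g.max(2)
    m=((v<125)).astype(np.uint8); m=cv2.morphologyEx(m,cv2.MORPH_OPEN,np.ones((3,3),np.uint8))
    n,lab,st,ce=cv2.connectedComponentsWithStats(m); i=1+np.argmax(st[1:,4])
    cs=max(cv2.findContours((lab==i).astype(np.uint8),cv2.RETR_EXTERNAL,cv2.CHAIN_APPROX_NONE)[0],key=len)
    return m,cs.reshape(-1,2)+[l,t]
E
python3 - <<'E'
from cup import *
p=get('wrist')
f=p['frame']; 
for uv in((285,185),(245,160),(320,165),(230,160),(285,110),(330,120)): print(uv,f[uv[1],uv[0]])
for uv,z in(((285,163),129),((284,163),123),((284,167.5),115)): print(uv,np.round(atz(p,uv,z),1))
# gold ring ellipse / boss outer ellipse
hsv=cv2.cvtColor(f,cv2.COLOR_BGR2HSV); m=((hsv[...,1]>90)&(hsv[...,0]>8)&(hsv[...,0]<30)).astype(np.uint8); m[:130]=0;m[200:]=0;m[:,:255]=0;m[:,315:]=0
ys,xs=np.where(m); c=cv2.convexHull(np.stack([xs,ys],1).astype(np.int32)); e=cv2.fitEllipse(c); print('gold',e,atz(p,e[0],129))
g=cv2.cvtColor(f,cv2.COLOR_BGR2GRAY)
cv2.imwrite('pics/w9c.png',cv2.resize(f[90:240,200:370],None,fx=4,fy=4,interpolation=2))
# radial edge search for flange outer: predicted circle
C=np.array([547,-231.5,130.])
pts=[]
for a in np.arange(0,360,10):
    d=np.array([np.cos(np.radians(a)),np.sin(np.radians(a)),0])
    prof=[]
    rs=np.arange(30,54,0.5)
    for r in rs:
        uv=proj(p,C+d*r); prof.append(cv2.getRectSubPix(g,(1,1),(float(uv[0]),float(uv[1])))[0,0])
    gr=np.gradient(cv2.GaussianBlur(np.array(prof,np.float32).reshape(-1,1),(1,5),0).ravel()); k=int(np.argmax(gr)); print(a,rs[k],round(float(gr[k]),1),end=' | ')
E
```

```text
(285, 185) [ 88 137 170]
(245, 160) [113 105 100]
(320, 165) [113 105 101]
(230, 160) [237 232 228]
(285, 110) [199 192 187]
(330, 120) [241 237 233]
(285, 163) [ 550.  -232.7  129. ]
(284, 163) [ 549.1 -232.4  123. ]
(284, 167.5) [ 544.5 -234.3  115. ]
gold ((284.5144958496094, 163.09054565429688), (46.77719497680664, 47.76364517211914), 89.14839935302734) [ 549.81265292 -232.38831758  129.        ]
0 44.0 28.7 | 10 43.5 28.2 | 20 43.0 24.4 | 30 43.0 24.1 | 40 43.0 25.0 | 50 42.5 27.2 | 60 44.5 21.0 | 70 44.0 22.7 | 80 41.0 34.3 | 90 40.5 38.2 | 100 40.5 38.1 | 110 39.5 35.9 | 120 39.5 31.5 | 130 39.5 33.1 | 140 39.0 32.1 | 150 39.5 32.9 | 160 39.5 32.8 | 170 39.5 30.9 | 180 39.5 35.1 | 190 40.0 36.0 | 200 40.0 44.6 | 210 40.5 41.5 | 220 40.5 36.6 | 230 41.5 38.1 | 240 42.0 35.3 | 250 42.0 40.2 | 260 42.5 38.3 | 270 43.0 37.3 | 280 43.0 35.8 | 290 43.5 35.9 | 300 44.0 41.0 | 310 44.0 25.9 | 320 44.0 25.1 | 330 44.5 26.7 | 340 44.0 24.4 | 350 44.0 28.8 |
```

View pics/w9c.png

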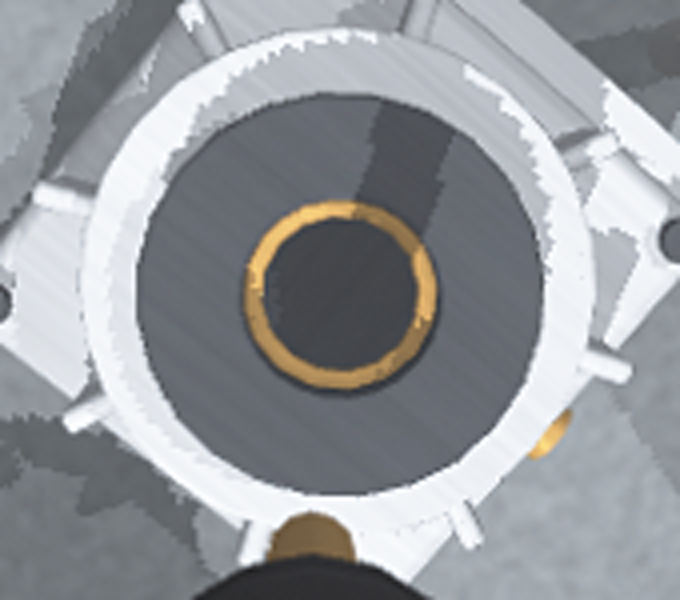

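Emit:
{"fn": "move_arm", "kwargs": {
  "steps": [
    [-1,4,6,-10,0,0,0],
    [-1,8,11,-20,0,0,0],
    [-1,8,11,-28,0,0,0],
    [-1,8,11,-31,0,0,0],
    [-1,8,11,-31,0,0,0]
  ]
}}

```text
clock: 8.65
position: [517.0, -231.9, 180.5]
ee_rot: [0.983, 0.186, -0.002, -0.001]
contact_force: [-0.3, 0.4, -2.0]
gripper_width: 21.2
```

Run:
```python
from h import *
get('side');a=get('side')
s=readout.read_state(); print(s['clock'],s['position'],s['gripper_width'],s['contact_force'])
cv2.imwrite('pics/s10.png',cv2.resize(a['frame'][200:350,290:430],None,fx=5,fy=4,interpolation=2))
x,y,_=s['position']
for z in(125,130,135,140,145): print(z,(proj(a,(x,y,z))-[290,200])*[5,4])
p=get('wrist');cv2.imwrite('pics/w10.png',p['frame'])
```

```text
8.75 [ 517.8801864  -232.52644968  182.12360709] 21.608676185582404 [ 0.73705382 -0.52210804 -1.35075391]
125 [277.84400278 394.10104904]
130 [279.27132684 383.65345601]
135 [280.70962433 373.12554071]
140 [282.15902229 362.51637328]
145 [283.61964971 351.82500943]
```

View pics/s10.png

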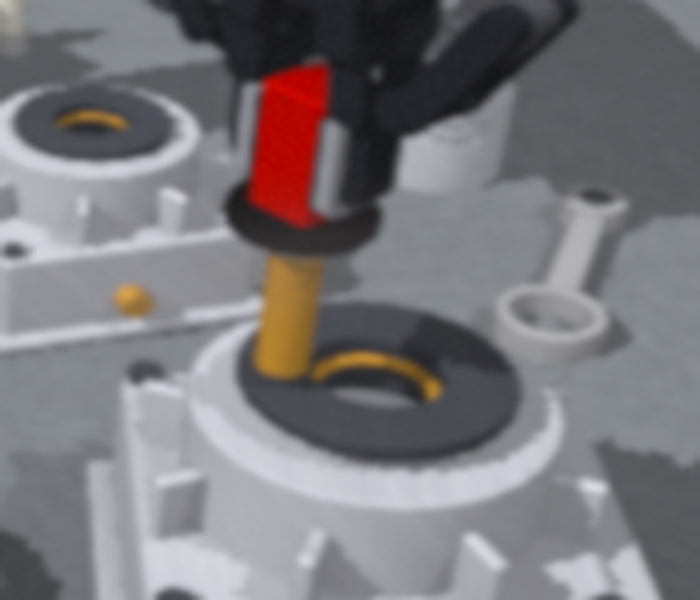

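View pics/w10.png

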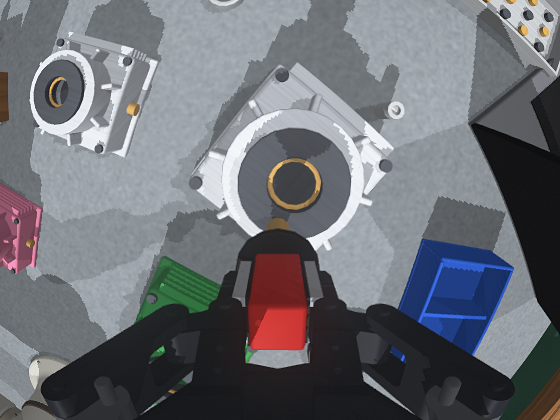

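Emit:
{"fn": "move_arm", "kwargs": {
  "steps": [
    [-1,0,0,-0.6,0,0,0],
    [-1,0,0,-1.2,0,0,0],
    [-1,0,0,-1.8,0,0,0],
    [-1,0,0,-2.4,0,0,0],
    [-1,0,0,-3,0,0,0]
  ]
}}

```text
clock: 9.22
position: [517.8, -232.6, 179.3]
ee_rot: [0.983, 0.185, 0.0, 0.0]
contact_force: [-0.8, 0.5, -2.3]
gripper_width: 21.2
```

Emit:
{"fn": "move_arm", "kwargs": {
  "steps": [
    [-1,0,0,-0.4,0,0,0],
    [-1,0,0,-0.8,0,0,0],
    [-1,0,0,-1.2,0,0,0]
  ]
}}

```text
clock: 9.47
position: [517.8, -232.5, 178.0]
ee_rot: [0.983, 0.186, -0.0, -0.0]
contact_force: [0.0, 0.6, -2.1]
gripper_width: 21.2
```

Emit:
{"fn": "move_arm", "kwargs": {
  "steps": [
    [-1,0,0,-0.4,0,0,0],
    [-1,0,0,-0.8,0,0,0],
    [-1,0,0,-1.2,0,0,0]
  ]
}}

```text
clock: 9.72
position: [517.9, -232.5, 176.9]
ee_rot: [0.983, 0.186, 0.0, 0.0]
contact_force: [-0.4, 0.3, -1.8]
gripper_width: 21.4
```

Emit:
{"fn": "move_arm", "kwargs": {
  "steps": [
    [-1,0,0,-0.4,0,0,0],
    [-1,0,0,-0.8,0,0,0],
    [-1,0,0,-1.2,0,0,0]
  ]
}}

```text
clock: 9.97
position: [517.9, -232.5, 175.6]
ee_rot: [0.983, 0.186, 0.0, 0.0]
contact_force: [-0.0, -0.7, -1.7]
gripper_width: 21.2
```

Emit:
{"fn": "move_arm", "kwargs": {
  "steps": [
    [-1,0,0,-0.4,0,0,0],
    [-1,0,0,-0.8,0,0,0],
    [-1,0,0,-1.2,0,0,0]
  ]
}}

```text
clock: 10.22
position: [517.8, -232.5, 174.4]
ee_rot: [0.983, 0.186, -0.0, 0.0]
contact_force: [0.8, 0.4, -1.7]
gripper_width: 21.4
```

Emit:
{"fn": "move_arm", "kwargs": {
  "steps": [
    [-1,0,0,-0.4,0,0,0],
    [-1,0,0,-0.8,0,0,0]
  ]
}}

```text
clock: 10.38
position: [517.8, -232.5, 173.7]
ee_rot: [0.983, 0.186, 0.0, 0.0]
contact_force: [-0.5, 0.1, -1.8]
gripper_width: 21.5
```

Emit:
{"fn": "move_arm", "kwargs": {
  "steps": [
    [-1,0,0,-0.4,0,0,0],
    [-1,0,0,-0.8,0,0,0]
  ]
}}

```text
clock: 10.55
position: [517.8, -232.5, 172.8]
ee_rot: [0.983, 0.185, 0.0, -0.0]
contact_force: [0.6, -0.6, -1.5]
gripper_width: 21.4
```

Emit:
{"fn": "move_arm", "kwargs": {
  "steps": [
    [-1,0,0,-0.4,0,0,0],
    [-1,0,0,-0.8,0,0,0]
  ]
}}

```text
clock: 10.72
position: [518.0, -232.6, 172.7]
ee_rot: [0.983, 0.186, 0.0, 0.0]
contact_force: [-1.4, 1.1, 2.8]
gripper_width: 21.3
```

Emit:
{"fn": "move_arm", "kwargs": {
  "steps": [
    [-1,0,0,-0.4,0,0,0],
    [-1,0,0,-0.8,0,0,0]
  ]
}}

```text
clock: 10.88
position: [518.1, -232.6, 172.6]
ee_rot: [0.983, 0.186, 0.0, 0.0]
contact_force: [-1.3, 1.7, 6.8]
gripper_width: 21.5
```

Emit:
{"fn": "move_arm", "kwargs": {
  "steps": [
    [-1,0,0,4,0,0,0],
    [-1,15,0,9,0,0,0],
    [-1,40,0,9,0,0,0],
    [-1,62,0,9,0,0,0],
    [-1,62,0,7,0,0,0]
  ]
}}

```text
clock: 11.3
position: [583.6, -232.6, 177.6]
ee_rot: [0.983, 0.186, 0.001, 0.001]
contact_force: [-0.1, 0.4, -1.5]
gripper_width: 21.3
```

Emit:
{"fn": "move_arm", "kwargs": {
  "steps": [
    [-1,0,0,-1,0,0,0],
    [-1,0,0,-2,0,0,0],
    [-1,0,0,-2.5,0,0,0],
    [-1,0,0,-3,0,0,0]
  ]
}}

```text
clock: 11.63
position: [579.1, -232.6, 175.3]
ee_rot: [0.983, 0.185, -0.0, -0.0]
contact_force: [-0.5, 0.1, -1.5]
gripper_width: 21.4
```

Emit:
{"fn": "move_arm", "kwargs": {
  "steps": [
    [-1,0,0,-0.4,0,0,0],
    [-1,0,0,-0.8,0,0,0]
  ]
}}

```text
clock: 11.8
position: [579.5, -232.6, 174.8]
ee_rot: [0.983, 0.185, 0.0, 0.0]
contact_force: [0.5, 0.4, -3.0]
gripper_width: 21.5
```

Emit:
{"fn": "move_arm", "kwargs": {
  "steps": [
    [-1,0,0,-0.4,0,0,0],
    [-1,0,0,-0.8,0,0,0]
  ]
}}

```text
clock: 11.97
position: [579.8, -232.5, 173.9]
ee_rot: [0.983, 0.185, 0.0, 0.0]
contact_force: [-0.1, 0.8, -1.8]
gripper_width: 21.4
```

Emit:
{"fn": "move_arm", "kwargs": {
  "steps": [
    [-1,0,0,-0.4,0,0,0],
    [-1,0,0,-0.8,0,0,0]
  ]
}}

```text
clock: 12.13
position: [579.8, -232.5, 172.9]
ee_rot: [0.983, 0.186, 0.0, 0.0]
contact_force: [0.7, -0.1, -2.4]
gripper_width: 21.4
```

Emit:
{"fn": "move_arm", "kwargs": {
  "steps": [
    [-1,0,0,-0.4,0,0,0],
    [-1,0,0,-0.8,0,0,0]
  ]
}}

```text
clock: 12.3
position: [579.9, -232.5, 172.0]
ee_rot: [0.983, 0.186, 0.0, 0.0]
contact_force: [0.2, 0.0, -1.8]
gripper_width: 21.5
```

Emit:
{"fn": "move_arm", "kwargs": {
  "steps": [
    [-1,0,0,-0.4,0,0,0],
    [-1,0,0,-0.8,0,0,0]
  ]
}}

```text
clock: 12.47
position: [580.0, -232.5, 171.8]
ee_rot: [0.983, 0.186, 0.0, 0.0]
contact_force: [-0.4, 0.3, 2.0]
gripper_width: 21.6
```

Emit:
{"fn": "move_arm", "kwargs": {
  "steps": [
    [-1,0,0,4,0,0,0],
    [-1,-15,15,7,0,0,0],
    [-1,-31,31,7,0,0,0],
    [-1,-31,31,6,0,0,0],
    [-1,-31,31,5,0,0,0]
  ]
}}

```text
clock: 12.88
position: [548.7, -201.1, 177.0]
ee_rot: [0.983, 0.186, 0.001, 0.0]
contact_force: [0.4, 0.2, -2.0]
gripper_width: 21.3
```

Emit:
{"fn": "move_arm", "kwargs": {
  "steps": [
    [-1,0,0,-0.6,0,0,0],
    [-1,0,0,-1.2,0,0,0],
    [-1,0,0,-1.8,0,0,0]
  ]
}}

```text
clock: 13.13
position: [549.3, -201.9, 174.2]
ee_rot: [0.983, 0.185, -0.0, 0.0]
contact_force: [0.2, 0.4, -2.5]
gripper_width: 21.4
```

Emit:
{"fn": "move_arm", "kwargs": {
  "steps": [
    [-1,0,0,-0.4,0,0,0],
    [-1,0,0,-0.8,0,0,0]
  ]
}}

```text
clock: 13.3
position: [549.0, -201.8, 173.3]
ee_rot: [0.983, 0.185, -0.0, -0.0]
contact_force: [0.1, 0.5, -1.7]
gripper_width: 21.3
```

Emit:
{"fn": "move_arm", "kwargs": {
  "steps": [
    [-1,0,0,-0.4,0,0,0],
    [-1,0,0,-0.8,0,0,0]
  ]
}}

```text
clock: 13.47
position: [548.9, -201.6, 172.7]
ee_rot: [0.983, 0.185, -0.0, 0.0]
contact_force: [-0.8, 0.5, -1.4]
gripper_width: 21.5
```

Emit:
{"fn": "move_arm", "kwargs": {
  "steps": [
    [-1,0,0,-0.4,0,0,0],
    [-1,0,0,-0.8,0,0,0]
  ]
}}

```text
clock: 13.63
position: [548.9, -201.5, 172.1]
ee_rot: [0.983, 0.186, 0.0, 0.0]
contact_force: [-0.2, 0.4, -0.3]
gripper_width: 21.5
```

Emit:
{"fn": "move_arm", "kwargs": {
  "steps": [
    [-1,0,0,-0.3,0,0,0],
    [-1,0,0,-0.6,0,0,0]
  ]
}}

```text
clock: 13.8
position: [549.0, -201.5, 172.0]
ee_rot: [0.983, 0.186, 0.0, 0.0]
contact_force: [-0.9, 0.0, 1.9]
gripper_width: 21.5
```

Emit:
{"fn": "move_arm", "kwargs": {
  "steps": [
    [-1,0,0,-0.3,0,0,0],
    [-1,0,0,-0.6,0,0,0]
  ]
}}

```text
clock: 13.97
position: [549.0, -201.6, 171.9]
ee_rot: [0.983, 0.186, 0.0, 0.0]
contact_force: [-1.4, 1.8, 4.6]
gripper_width: 21.3
```

Emit:
{"fn": "move_arm", "kwargs": {
  "steps": [
    [-1,0,0,-0.4,0,0,0],
    [-1,0,0,-0.8,0,0,0],
    [-1,0,0,-1.2,0,0,0]
  ]
}}

```text
clock: 14.22
position: [549.2, -201.6, 171.7]
ee_rot: [0.983, 0.186, 0.001, 0.001]
contact_force: [-2.7, 1.6, 8.9]
gripper_width: 21.7
```

Emit:
{"fn": "move_arm", "kwargs": {
  "steps": [
    [-1,0,0,-0.4,0,0,0],
    [-1,0,0,-0.8,0,0,0]
  ]
}}

```text
clock: 14.38
position: [549.1, -201.5, 171.2]
ee_rot: [0.983, 0.186, 0.001, 0.001]
contact_force: [-2.9, 3.0, 8.7]
gripper_width: 21.2
```

Emit:
{"fn": "move_arm", "kwargs": {
  "steps": [
    [-1,0,0,-0.4,0,0,0],
    [-1,0,0,-0.8,0,0,0],
    [-1,0,0,-1.2,0,0,0]
  ]
}}

```text
clock: 14.63
position: [549.1, -201.4, 170.2]
ee_rot: [0.983, 0.186, 0.001, 0.0]
contact_force: [-4.1, 2.8, 10.1]
gripper_width: 21.5
```

Emit:
{"fn": "move_arm", "kwargs": {
  "steps": [
    [-1,0,0,7,0,0,0],
    [-1,0,-20,10,0,0,0],
    [-1,0,-45,10,0,0,0],
    [-1,0,-62,9,0,0,0],
    [-1,0,-62,8,0,0,0]
  ]
}}

```text
clock: 15.05
position: [548.7, -266.0, 174.9]
ee_rot: [0.983, 0.184, -0.0, 0.0]
contact_force: [0.6, 0.8, -2.1]
gripper_width: 21.6
```

Emit:
{"fn": "move_arm", "kwargs": {
  "steps": [
    [-1,0,0,-0.5,0,0,0],
    [-1,0,0,-1,0,0,0],
    [-1,0,0,-1.5,0,0,0],
    [-1,0,0,-2,0,0,0]
  ]
}}

```text
clock: 15.38
position: [548.9, -262.8, 173.6]
ee_rot: [0.983, 0.186, 0.0, -0.0]
contact_force: [-0.1, -0.4, -2.2]
gripper_width: 21.4
```

Emit:
{"fn": "move_arm", "kwargs": {
  "steps": [
    [-1,0,0,-0.4,0,0,0],
    [-1,0,0,-0.8,0,0,0],
    [-1,0,0,-1.2,0,0,0]
  ]
}}

```text
clock: 15.63
position: [549.0, -263.0, 173.0]
ee_rot: [0.983, 0.186, 0.0, 0.0]
contact_force: [-0.8, 1.0, 1.7]
gripper_width: 21.8
```

Emit:
{"fn": "move_arm", "kwargs": {
  "steps": [
    [-1,0,0,-0.4,0,0,0],
    [-1,0,0,-0.8,0,0,0],
    [-1,0,0,-1.2,0,0,0]
  ]
}}

```text
clock: 15.88
position: [549.1, -263.3, 172.6]
ee_rot: [0.983, 0.186, 0.001, 0.0]
contact_force: [-2.0, 3.0, 5.8]
gripper_width: 21.3
```

Emit:
{"fn": "move_arm", "kwargs": {
  "steps": [
    [-1,0,0,-0.4,0,0,0],
    [-1,0,0,-0.8,0,0,0],
    [-1,0,0,-1.2,0,0,0],
    [-1,0,0,-1.6,0,0,0]
  ]
}}

```text
clock: 16.22
position: [549.0, -263.5, 171.3]
ee_rot: [0.983, 0.186, 0.001, 0.0]
contact_force: [-2.5, 2.4, 6.9]
gripper_width: 21.2
```

Emit:
{"fn": "move_arm", "kwargs": {
  "steps": [
    [-1,0,0,-0.4,0,0,0],
    [-1,0,0,-0.8,0,0,0],
    [-1,0,0,-1.2,0,0,0],
    [-1,0,0,-1.6,0,0,0]
  ]
}}

```text
clock: 16.55
position: [549.1, -263.6, 170.1]
ee_rot: [0.983, 0.186, 0.001, 0.001]
contact_force: [-2.7, 1.1, 7.4]
gripper_width: 21.1
```

Emit:
{"fn": "move_arm", "kwargs": {
  "steps": [
    [-1,0,0,-0.4,0,0,0],
    [-1,0,0,-0.8,0,0,0],
    [-1,0,0,-1.2,0,0,0],
    [-1,0,0,-1.6,0,0,0]
  ]
}}

```text
clock: 16.88
position: [549.0, -263.9, 168.8]
ee_rot: [0.983, 0.186, 0.001, 0.001]
contact_force: [-2.4, 3.3, 7.6]
gripper_width: 21.2
```

Run:
```python
from h import *
s=readout.read_state(); print(s['clock'],s['position'],s['contact_force'],s['wrist_torque'])
a=get('side')
cv2.imwrite('pics/s11.png',cv2.resize(a['frame'][200:350,290:430],None,fx=5,fy=4,interpolation=2))
```

```text
16.8833 [ 549.04542519 -263.85013993  168.77883447] [-2.44339557  3.33634344  7.58660971] [0.86572805 0.93887423 0.03543741]
```

View pics/s11.png

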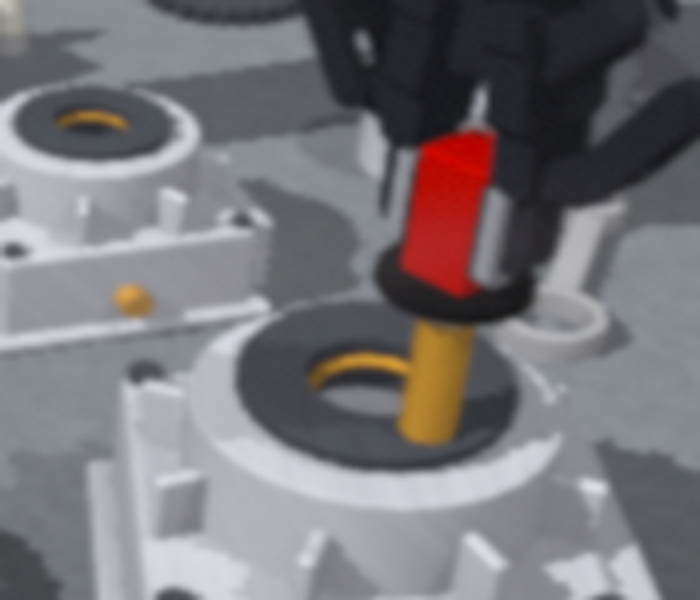

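Emit:
{"fn": "move_arm", "kwargs": {
  "steps": [
    [-1,0,0,7,0,0,0],
    [-1,-15,15,8,0,0,0],
    [-1,-31,31,8,0,0,0],
    [-1,-31,31,7,0,0,0],
    [-1,-31,31,6,0,0,0]
  ]
}}

```text
clock: 17.35
position: [517.6, -232.2, 172.7]
ee_rot: [0.983, 0.186, 0.0, 0.0]
contact_force: [0.5, -0.3, -1.7]
gripper_width: 21.4
```

Emit:
{"fn": "move_arm", "kwargs": {
  "steps": [
    [-1,0,0,-0.5,0,0,0],
    [-1,0,0,-1,0,0,0],
    [-1,0,0,-1.5,0,0,0],
    [-1,0,0,-2,0,0,0]
  ]
}}

```text
clock: 17.68
position: [518.2, -232.9, 170.1]
ee_rot: [0.983, 0.185, -0.0, -0.0]
contact_force: [-0.1, 0.1, -2.8]
gripper_width: 21.2
```

Emit:
{"fn": "move_arm", "kwargs": {
  "steps": [
    [-1,0,0,-0.4,0,0,0],
    [-1,0,0,-0.8,0,0,0],
    [-1,0,0,-1.2,0,0,0]
  ]
}}

```text
clock: 17.93
position: [517.9, -232.6, 169.1]
ee_rot: [0.983, 0.185, -0.0, 0.0]
contact_force: [0.1, -0.3, -0.7]
gripper_width: 21.5
```

Emit:
{"fn": "move_arm", "kwargs": {
  "steps": [
    [-1,0,0,-0.4,0,0,0],
    [-1,0,0,-0.8,0,0,0],
    [-1,0,0,-1.2,0,0,0]
  ]
}}

```text
clock: 18.18
position: [518.0, -232.7, 168.9]
ee_rot: [0.983, 0.186, 0.0, 0.0]
contact_force: [-1.6, 0.5, 4.2]
gripper_width: 21.5
```

Emit:
{"fn": "move_arm", "kwargs": {
  "steps": [
    [-1,0,0,-0.4,0,0,0],
    [-1,0,0,-0.8,0,0,0],
    [-1,0,0,-1.2,0,0,0],
    [-1,0,0,-1.6,0,0,0],
    [-1,0,0,-2.0,0,0,0]
  ]
}}

```text
clock: 18.6
position: [518.1, -232.8, 168.5]
ee_rot: [0.983, 0.186, 0.001, 0.001]
contact_force: [-3.0, 2.0, 10.0]
gripper_width: 21.1
```

Emit:
{"fn": "move_arm", "kwargs": {
  "steps": [
    [-1,0,0,-0.4,0,0,0],
    [-1,0,0,-0.8,0,0,0],
    [-1,0,0,-1.2,0,0,0]
  ]
}}

```text
clock: 18.85
position: [518.0, -232.6, 167.5]
ee_rot: [0.983, 0.186, 0.001, 0.001]
contact_force: [-3.5, 2.7, 10.4]
gripper_width: 21.2
```

Emit:
{"fn": "move_arm", "kwargs": {
  "steps": [
    [-1,0,0,-0.4,0,0,0],
    [-1,0,0,-0.8,0,0,0]
  ]
}}

```text
clock: 19.02
position: [518.0, -232.4, 166.7]
ee_rot: [0.983, 0.186, 0.001, 0.001]
contact_force: [-3.7, 3.5, 11.2]
gripper_width: 21.6
```

Emit:
{"fn": "move_arm", "kwargs": {
  "steps": [
    [-1,0,0,6,0,0,0],
    [-1,20,0,9,0,0,0],
    [-1,45,0,9,0,0,0],
    [-1,62,0,8,0,0,0],
    [-1,62,0,7,0,0,0]
  ]
}}

```text
clock: 19.43
position: [584.3, -233.0, 171.5]
ee_rot: [0.983, 0.186, 0.002, 0.002]
contact_force: [2.7, 0.1, 3.9]
gripper_width: 21.5
```

Emit:
{"fn": "move_arm", "kwargs": {
  "steps": [
    [-1,0,0,-0.5,0,0,0],
    [-1,0,0,-1,0,0,0],
    [-1,0,0,-1.5,0,0,0],
    [-1,0,0,-2,0,0,0]
  ]
}}

```text
clock: 19.77
position: [581.5, -232.9, 171.3]
ee_rot: [0.983, 0.186, 0.003, 0.001]
contact_force: [4.2, 1.1, 5.7]
gripper_width: 21.5
```

Emit:
{"fn": "move_arm", "kwargs": {
  "steps": [
    [-1,0,0,-0.4,0,0,0],
    [-1,0,0,-0.8,0,0,0],
    [-1,0,0,-1.2,0,0,0]
  ]
}}

```text
clock: 20.02
position: [581.7, -232.9, 170.4]
ee_rot: [0.983, 0.186, 0.003, 0.001]
contact_force: [4.6, 0.0, 5.4]
gripper_width: 21.3
```

Emit:
{"fn": "move_arm", "kwargs": {
  "steps": [
    [-1,0,0,-0.4,0,0,0],
    [-1,0,0,-0.8,0,0,0],
    [-1,0,0,-1.2,0,0,0],
    [-1,0,0,-1.6,0,0,0]
  ]
}}

```text
clock: 20.35
position: [582.0, -232.9, 168.9]
ee_rot: [0.983, 0.186, 0.004, 0.002]
contact_force: [4.0, 0.6, 6.0]
gripper_width: 21.3
```

Emit:
{"fn": "move_arm", "kwargs": {
  "steps": [
    [-1,0,0,-0.4,0,0,0],
    [-1,0,0,-0.8,0,0,0],
    [-1,0,0,-1.2,0,0,0],
    [-1,0,0,-1.6,0,0,0]
  ]
}}

```text
clock: 20.68
position: [582.3, -232.8, 167.8]
ee_rot: [0.983, 0.186, 0.004, 0.002]
contact_force: [4.1, 0.5, 7.5]
gripper_width: 21.5
```

Emit:
{"fn": "move_arm", "kwargs": {
  "steps": [
    [-1,0,0,-0.4,0,0,0],
    [-1,0,0,-0.8,0,0,0],
    [-1,0,0,-1.2,0,0,0]
  ]
}}

```text
clock: 20.93
position: [582.5, -232.8, 166.8]
ee_rot: [0.983, 0.186, 0.004, 0.002]
contact_force: [4.6, 1.7, 8.3]
gripper_width: 21.3
```

Run:
```python
from h import *
s=readout.read_state(); print(s['clock'],s['position'],s['contact_force'],s['wrist_torque'])
a=get('side')
cv2.imwrite('pics/s12.png',cv2.resize(a['frame'][200:350,290:430],None,fx=5,fy=4,interpolation=2))
```

```text
20.9333 [ 582.47825043 -232.80702159  166.78236584] [4.62623406 1.65471209 8.27784573] [ 0.47086277 -1.57042017 -0.02137026]
```

View pics/s12.png

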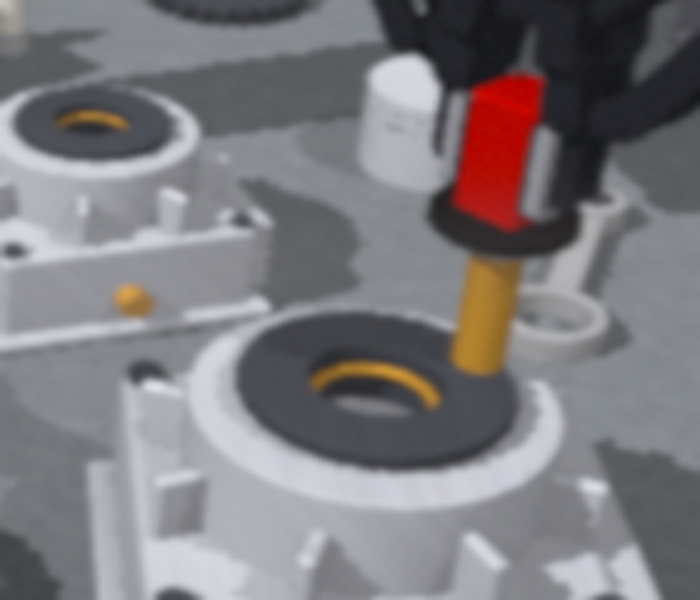

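Emit:
{"fn": "move_arm", "kwargs": {
  "steps": [
    [-1,0,0,8,0,0,0],
    [-1,-16,15,11,0,0,0],
    [-1,-31,31,11,0,0,0],
    [-1,-31,31,9.5,0,0,0],
    [-1,-31,31,8,0,0,0]
  ]
}}

```text
clock: 21.4
position: [545.9, -200.8, 170.6]
ee_rot: [0.983, 0.186, -0.002, -0.001]
contact_force: [0.4, 0.5, -1.4]
gripper_width: 21.3
```

Emit:
{"fn": "move_arm", "kwargs": {
  "steps": [
    [-1,0,0,-0.5,0,0,0],
    [-1,0,0,-1,0,0,0],
    [-1,0,0,-1.5,0,0,0],
    [-1,0,0,-2,0,0,0],
    [-1,0,0,-2.5,0,0,0]
  ]
}}

```text
clock: 21.82
position: [548.8, -201.8, 168.6]
ee_rot: [0.983, 0.185, -0.0, -0.0]
contact_force: [0.3, 0.5, -2.3]
gripper_width: 21.4
```

Emit:
{"fn": "move_arm", "kwargs": {
  "steps": [
    [-1,0,0,-0.4,0,0,0],
    [-1,0,0,-0.8,0,0,0],
    [-1,0,0,-1.2,0,0,0]
  ]
}}

```text
clock: 22.07
position: [548.8, -201.6, 167.7]
ee_rot: [0.983, 0.185, -0.0, -0.0]
contact_force: [0.2, -1.0, -2.6]
gripper_width: 21.4
```

Emit:
{"fn": "move_arm", "kwargs": {
  "steps": [
    [-1,0,0,-0.4,0,0,0],
    [-1,0,0,-0.8,0,0,0],
    [-1,0,0,-1.2,0,0,0]
  ]
}}

```text
clock: 22.32
position: [548.9, -201.6, 167.1]
ee_rot: [0.983, 0.186, 0.0, 0.0]
contact_force: [-0.8, 1.1, 1.7]
gripper_width: 21.2
```

Emit:
{"fn": "move_arm", "kwargs": {
  "steps": [
    [-1,0,0,-0.4,0,0,0],
    [-1,0,0,-0.8,0,0,0],
    [-1,0,0,-1.2,0,0,0],
    [-1,0,0,-1.6,0,0,0]
  ]
}}

```text
clock: 22.65
position: [549.1, -201.6, 166.9]
ee_rot: [0.983, 0.186, 0.001, 0.001]
contact_force: [-3.2, 1.9, 8.2]
gripper_width: 21.3
```

Emit:
{"fn": "move_arm", "kwargs": {
  "steps": [
    [-1,0,0,-0.4,0,0,0],
    [-1,0,0,-0.8,0,0,0],
    [-1,0,0,-1.2,0,0,0]
  ]
}}

```text
clock: 22.9
position: [549.1, -201.5, 166.1]
ee_rot: [0.983, 0.186, 0.001, 0.001]
contact_force: [-4.1, 3.0, 9.1]
gripper_width: 21.4
```

Emit:
{"fn": "move_arm", "kwargs": {
  "steps": [
    [-1,0,0,-0.4,0,0,0],
    [-1,0,0,-0.8,0,0,0]
  ]
}}

```text
clock: 23.07
position: [549.0, -201.5, 165.4]
ee_rot: [0.983, 0.186, 0.001, 0.0]
contact_force: [-3.2, 3.1, 10.0]
gripper_width: 21.3
```

Still yielding. Now S.

Emit:
{"fn": "move_arm", "kwargs": {
  "steps": [
    [-1,0,0,8,0,0,0],
    [-1,0,-20,12,0,0,0],
    [-1,0,-45,12,0,0,0],
    [-1,0,-62,11,0,0,0],
    [-1,0,-62,10,0,0,0]
  ]
}}

```text
clock: 23.48
position: [548.8, -266.0, 172.5]
ee_rot: [0.983, 0.184, -0.0, 0.0]
contact_force: [0.4, -0.7, -2.1]
gripper_width: 21.3
```

Emit:
{"fn": "move_arm", "kwargs": {
  "steps": [
    [-1,0,0,-0.5,0,0,0],
    [-1,0,0,-1,0,0,0],
    [-1,0,0,-1.5,0,0,0],
    [-1,0,0,-2,0,0,0],
    [-1,0,0,-2.5,0,0,0]
  ]
}}

```text
clock: 23.9
position: [549.0, -262.8, 170.5]
ee_rot: [0.983, 0.186, 0.0, 0.0]
contact_force: [-0.2, 0.5, -2.8]
gripper_width: 21.2
```

Emit:
{"fn": "move_arm", "kwargs": {
  "steps": [
    [-1,0,0,-0.4,0,0,0],
    [-1,0,0,-0.8,0,0,0],
    [-1,0,0,-1.2,0,0,0]
  ]
}}

```text
clock: 24.15
position: [548.9, -263.3, 169.3]
ee_rot: [0.983, 0.186, 0.0, 0.0]
contact_force: [0.3, 0.6, -1.3]
gripper_width: 21.2
```

Emit:
{"fn": "move_arm", "kwargs": {
  "steps": [
    [-1,0,0,-0.4,0,0,0],
    [-1,0,0,-0.8,0,0,0],
    [-1,0,0,-1.2,0,0,0]
  ]
}}

```text
clock: 24.4
position: [548.9, -263.5, 168.3]
ee_rot: [0.983, 0.186, 0.0, 0.0]
contact_force: [-0.5, 0.5, 0.7]
gripper_width: 21.6
```

Emit:
{"fn": "move_arm", "kwargs": {
  "steps": [
    [-1,0,0,-0.4,0,0,0],
    [-1,0,0,-0.8,0,0,0],
    [-1,0,0,-1.2,0,0,0],
    [-1,0,0,-1.6,0,0,0],
    [-1,0,0,-2,0,0,0]
  ]
}}

```text
clock: 24.82
position: [549.0, -263.7, 167.6]
ee_rot: [0.983, 0.186, 0.0, 0.001]
contact_force: [-2.1, 1.7, 6.2]
gripper_width: 21.2
```

Emit:
{"fn": "move_arm", "kwargs": {
  "steps": [
    [-1,0,0,-0.4,0,0,0],
    [-1,0,0,-0.8,0,0,0],
    [-1,0,0,-1.2,0,0,0],
    [-1,0,0,-1.6,0,0,0]
  ]
}}

```text
clock: 25.15
position: [549.0, -263.9, 166.3]
ee_rot: [0.983, 0.186, 0.0, 0.001]
contact_force: [-2.0, 0.6, 7.1]
gripper_width: 21.5
```

Emit:
{"fn": "move_arm", "kwargs": {
  "steps": [
    [-1,0,0,-0.4,0,0,0],
    [-1,0,0,-0.8,0,0,0],
    [-1,0,0,-1.2,0,0,0]
  ]
}}

```text
clock: 25.4
position: [549.0, -264.1, 165.5]
ee_rot: [0.983, 0.186, 0.0, 0.001]
contact_force: [-3.0, 1.7, 8.7]
gripper_width: 21.2
```

Emit:
{"fn": "move_arm", "kwargs": {
  "steps": [
    [-1,0,0,-0.4,0,0,0],
    [-1,0,0,-0.8,0,0,0],
    [-1,0,0,-1.2,0,0,0]
  ]
}}

```text
clock: 25.65
position: [549.1, -264.1, 165.3]
ee_rot: [0.983, 0.186, 0.001, 0.001]
contact_force: [-4.2, 2.8, 12.9]
gripper_width: 21.0
```

Run:
```python
from h import *
a=get('side')
s=readout.read_state(); print(s['clock'],s['position'],s['contact_force'])
cv2.imwrite('pics/s13.png',cv2.resize(a['frame'][255:335,310:420],None,fx=7,fy=7,interpolation=2))
```

```text
25.7 [ 549.04303492 -264.1191658   165.31594353] [-2.88997111  2.22493597 11.61070102]
```

View pics/s13.png

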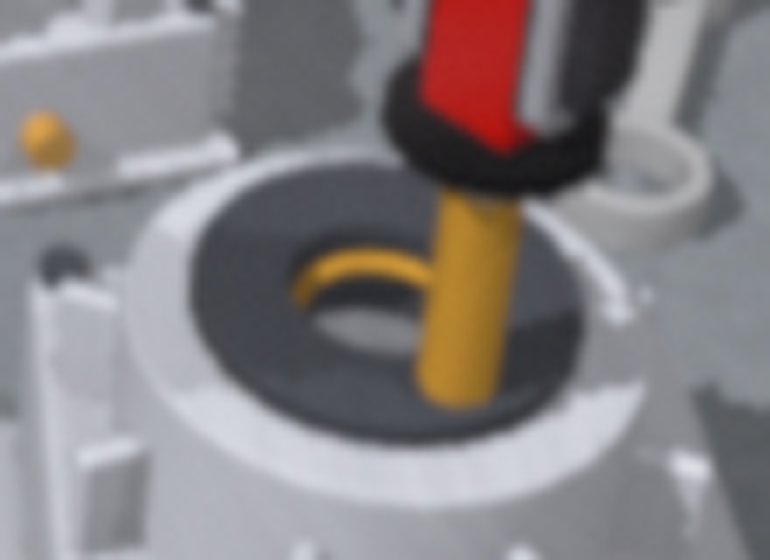

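Emit:
{"fn": "move_arm", "kwargs": {
  "steps": [
    [-1,0,0,8,0,0,0],
    [-1,-15,15,10,0,0,0],
    [-1,-31,31,10,0,0,0],
    [-1,-31,31,8.5,0,0,0],
    [-1,-31,31,7,0,0,0]
  ]
}}

```text
clock: 26.12
position: [517.5, -232.1, 169.1]
ee_rot: [0.983, 0.186, 0.0, 0.0]
contact_force: [0.7, -0.8, -1.4]
gripper_width: 21.4
```

Emit:
{"fn": "move_arm", "kwargs": {
  "steps": [
    [-1,0,0,-0.5,0,0,0],
    [-1,0,0,-1,0,0,0],
    [-1,0,0,-1.5,0,0,0],
    [-1,0,0,-2,0,0,0],
    [-1,0,0,-2.5,0,0,0]
  ]
}}

```text
clock: 26.53
position: [518.0, -232.8, 166.2]
ee_rot: [0.983, 0.185, -0.0, -0.0]
contact_force: [-0.1, -0.9, -2.0]
gripper_width: 21.3
```

Emit:
{"fn": "move_arm", "kwargs": {
  "steps": [
    [-1,0,0,-0.4,0,0,0],
    [-1,0,0,-0.8,0,0,0],
    [-1,0,0,-1.2,0,0,0]
  ]
}}

```text
clock: 26.78
position: [517.9, -232.6, 165.3]
ee_rot: [0.983, 0.185, -0.0, -0.0]
contact_force: [-0.9, -0.3, -1.8]
gripper_width: 21.2
```

Emit:
{"fn": "move_arm", "kwargs": {
  "steps": [
    [-1,0,0,-0.4,0,0,0],
    [-1,0,0,-0.8,0,0,0],
    [-1,0,0,-1.2,0,0,0]
  ]
}}

```text
clock: 27.03
position: [518.0, -232.6, 165.1]
ee_rot: [0.983, 0.186, 0.0, 0.0]
contact_force: [-0.8, 0.7, 5.4]
gripper_width: 21.4
```

Emit:
{"fn": "move_arm", "kwargs": {
  "steps": [
    [-1,0,0,-0.4,0,0,0],
    [-1,0,0,-0.8,0,0,0],
    [-1,0,0,-1.2,0,0,0]
  ]
}}

```text
clock: 27.28
position: [518.1, -232.7, 165.1]
ee_rot: [0.983, 0.186, 0.001, 0.001]
contact_force: [-2.8, 1.8, 10.1]
gripper_width: 21.6
```

Emit:
{"fn": "move_arm", "kwargs": {
  "steps": [
    [-1,0,0,-0.4,0,0,0],
    [-1,0,0,-0.8,0,0,0]
  ]
}}

```text
clock: 27.45
position: [518.1, -232.7, 164.7]
ee_rot: [0.983, 0.186, 0.001, 0.001]
contact_force: [-4.2, 3.2, 11.4]
gripper_width: 21.3
```

Emit:
{"fn": "move_arm", "kwargs": {
  "steps": [
    [-1,0,0,-0.3,0,0,0],
    [-1,0,0,-0.6,0,0,0]
  ]
}}

```text
clock: 27.62
position: [518.1, -232.8, 164.7]
ee_rot: [0.983, 0.186, 0.001, 0.001]
contact_force: [-4.6, 3.3, 13.5]
gripper_width: 21.3
```

Emit:
{"fn": "move_arm", "kwargs": {
  "steps": [
    [-1,0,0,9,0,0,0],
    [-1,20,0,13,0,0,0],
    [-1,45,0,13,0,0,0],
    [-1,62,0,12,0,0,0],
    [-1,62,0,11,0,0,0]
  ]
}}

```text
clock: 28.03
position: [582.9, -232.4, 171.7]
ee_rot: [0.983, 0.186, 0.001, 0.0]
contact_force: [0.3, -1.0, -2.3]
gripper_width: 21.6
```

Emit:
{"fn": "move_arm", "kwargs": {
  "steps": [
    [-1,0,0,-0.5,0,0,0],
    [-1,0,0,-1,0,0,0],
    [-1,0,0,-1.5,0,0,0],
    [-1,0,0,-2,0,0,0],
    [-1,0,0,-2.5,0,0,0]
  ]
}}

```text
clock: 28.45
position: [579.4, -232.6, 170.4]
ee_rot: [0.983, 0.185, 0.0, 0.0]
contact_force: [0.2, 0.7, -2.3]
gripper_width: 21.2
```

Emit:
{"fn": "move_arm", "kwargs": {
  "steps": [
    [-1,0,0,-0.4,0,0,0],
    [-1,0,0,-0.8,0,0,0],
    [-1,0,0,-1.2,0,0,0]
  ]
}}

```text
clock: 28.7
position: [579.8, -232.5, 169.0]
ee_rot: [0.983, 0.185, 0.0, 0.0]
contact_force: [0.6, -0.6, -1.7]
gripper_width: 21.1
```

Emit:
{"fn": "move_arm", "kwargs": {
  "steps": [
    [-1,0,0,-0.4,0,0,0],
    [-1,0,0,-0.8,0,0,0],
    [-1,0,0,-1.2,0,0,0]
  ]
}}

```text
clock: 28.95
position: [579.8, -232.5, 167.6]
ee_rot: [0.983, 0.186, -0.0, -0.0]
contact_force: [0.8, 0.4, -1.5]
gripper_width: 21.4
```

Emit:
{"fn": "move_arm", "kwargs": {
  "steps": [
    [-1,0,0,-0.4,0,0,0],
    [-1,0,0,-0.8,0,0,0],
    [-1,0,0,-1.2,0,0,0]
  ]
}}

```text
clock: 29.2
position: [579.9, -232.5, 166.7]
ee_rot: [0.983, 0.186, 0.0, 0.0]
contact_force: [-1.1, 0.2, 0.2]
gripper_width: 21.7
```

Emit:
{"fn": "move_arm", "kwargs": {
  "steps": [
    [-1,0,0,-0.4,0,0,0],
    [-1,0,0,-0.8,0,0,0],
    [-1,0,0,-1.2,0,0,0]
  ]
}}

```text
clock: 29.45
position: [580.0, -232.6, 166.6]
ee_rot: [0.983, 0.186, 0.0, 0.0]
contact_force: [-1.7, 1.2, 5.4]
gripper_width: 21.1
```

Emit:
{"fn": "move_arm", "kwargs": {
  "steps": [
    [-1,0,0,-0.4,0,0,0],
    [-1,0,0,-0.8,0,0,0],
    [-1,0,0,-1.2,0,0,0]
  ]
}}

```text
clock: 29.7
position: [580.1, -232.6, 165.6]
ee_rot: [0.983, 0.186, 0.001, 0.0]
contact_force: [-1.9, 1.2, 5.7]
gripper_width: 21.2
```

E was at 166.8 and is moving. Continue to its stop.

Emit:
{"fn": "move_arm", "kwargs": {
  "steps": [
    [-1,0,0,-0.4,0,0,0],
    [-1,0,0,-0.8,0,0,0],
    [-1,0,0,-1.2,0,0,0]
  ]
}}

```text
clock: 29.95
position: [580.3, -232.6, 165.1]
ee_rot: [0.983, 0.186, 0.001, 0.001]
contact_force: [-1.9, 2.6, 9.8]
gripper_width: 21.3
```

Emit:
{"fn": "move_arm", "kwargs": {
  "steps": [
    [-1,0,0,-0.4,0,0,0],
    [-1,0,0,-0.8,0,0,0]
  ]
}}

```text
clock: 30.12
position: [580.4, -232.7, 165.0]
ee_rot: [0.983, 0.186, 0.001, 0.001]
contact_force: [-3.7, 3.1, 10.7]
gripper_width: 21.0
```

Emit:
{"fn": "move_arm", "kwargs": {
  "steps": [
    [-1,0,0,-0.4,0,0,0],
    [-1,0,0,-0.8,0,0,0]
  ]
}}

```text
clock: 30.28
position: [580.4, -232.7, 164.8]
ee_rot: [0.983, 0.186, 0.001, 0.001]
contact_force: [-3.9, 3.6, 13.7]
gripper_width: 21.3
```

Emit:
{"fn": "move_arm", "kwargs": {
  "steps": [
    [-1,0,0,9,0,0,0],
    [-1,-15,15,12,0,0,0],
    [-1,-31,31,12,0,0,0],
    [-1,-31,31,10.5,0,0,0],
    [-1,-31,31,9,0,0,0]
  ]
}}

```text
clock: 30.7
position: [548.5, -201.0, 170.3]
ee_rot: [0.983, 0.186, 0.0, 0.0]
contact_force: [0.1, 0.0, -1.4]
gripper_width: 21.1
```

Emit:
{"fn": "move_arm", "kwargs": {
  "steps": [
    [-1,0,0,-0.6,0,0,0],
    [-1,0,0,-1.2,0,0,0],
    [-1,0,0,-1.8,0,0,0],
    [-1,0,0,-2.4,0,0,0],
    [-1,0,0,-3,0,0,0]
  ]
}}

```text
clock: 31.12
position: [549.0, -201.8, 166.9]
ee_rot: [0.983, 0.185, -0.0, -0.0]
contact_force: [-0.1, 0.8, -1.8]
gripper_width: 21.7
```

Emit:
{"fn": "move_arm", "kwargs": {
  "steps": [
    [-1,0,0,-0.4,0,0,0],
    [-1,0,0,-0.8,0,0,0],
    [-1,0,0,-1.2,0,0,0]
  ]
}}

```text
clock: 31.37
position: [548.9, -201.6, 166.0]
ee_rot: [0.983, 0.185, -0.0, 0.0]
contact_force: [-0.2, -0.2, -2.1]
gripper_width: 21.5
```

Emit:
{"fn": "move_arm", "kwargs": {
  "steps": [
    [-1,0,0,-0.4,0,0,0],
    [-1,0,0,-0.8,0,0,0],
    [-1,0,0,-1.2,0,0,0]
  ]
}}

```text
clock: 31.62
position: [548.9, -201.5, 165.2]
ee_rot: [0.983, 0.186, 0.0, 0.0]
contact_force: [-1.1, 0.5, 0.5]
gripper_width: 21.3
```

Emit:
{"fn": "move_arm", "kwargs": {
  "steps": [
    [-1,0,0,-0.4,0,0,0],
    [-1,0,0,-0.8,0,0,0],
    [-1,0,0,-1.2,0,0,0]
  ]
}}

```text
clock: 31.87
position: [549.1, -201.6, 165.1]
ee_rot: [0.983, 0.186, 0.0, 0.0]
contact_force: [-2.4, 1.9, 7.0]
gripper_width: 21.6
```

Emit:
{"fn": "move_arm", "kwargs": {
  "steps": [
    [-1,0,0,-0.4,0,0,0],
    [-1,0,0,-0.8,0,0,0]
  ]
}}

```text
clock: 32.03
position: [549.2, -201.6, 165.1]
ee_rot: [0.983, 0.186, 0.001, 0.001]
contact_force: [-3.3, 2.5, 9.5]
gripper_width: 21.5
```

Emit:
{"fn": "move_arm", "kwargs": {
  "steps": [
    [-1,0,0,-0.4,0,0,0],
    [-1,0,0,-0.8,0,0,0]
  ]
}}

```text
clock: 32.2
position: [549.2, -201.7, 165.0]
ee_rot: [0.983, 0.186, 0.001, 0.001]
contact_force: [-2.9, 3.3, 12.1]
gripper_width: 21.2
```

Emit:
{"fn": "move_arm", "kwargs": {
  "steps": [
    [-1,0,0,-0.2,0,0,0],
    [-1,0,0,-0.4,0,0,0]
  ]
}}

```text
clock: 32.37
position: [549.2, -201.7, 164.9]
ee_rot: [0.983, 0.186, 0.001, 0.001]
contact_force: [-3.6, 3.9, 13.1]
gripper_width: 21.2
```

Emit:
{"fn": "move_arm", "kwargs": {
  "steps": [
    [-1,0,0,9,0,0,0],
    [-1,0,-20,12,0,0,0],
    [-1,0,-45,12,0,0,0],
    [-1,0,-62,11,0,0,0],
    [-1,0,-62,9.5,0,0,0]
  ]
}}

```text
clock: 32.78
position: [548.8, -266.0, 170.7]
ee_rot: [0.983, 0.184, 0.0, 0.0]
contact_force: [0.6, -0.4, -1.6]
gripper_width: 21.3
```

Emit:
{"fn": "move_arm", "kwargs": {
  "steps": [
    [-1,0,0,-0.6,0,0,0],
    [-1,0,0,-1.2,0,0,0],
    [-1,0,0,-1.8,0,0,0],
    [-1,0,0,-2.4,0,0,0],
    [-1,0,0,-3,0,0,0]
  ]
}}

```text
clock: 33.2
position: [549.0, -262.8, 168.2]
ee_rot: [0.983, 0.186, 0.0, 0.0]
contact_force: [-0.6, 0.1, -1.8]
gripper_width: 21.2
```

Emit:
{"fn": "move_arm", "kwargs": {
  "steps": [
    [-1,0,0,-0.4,0,0,0],
    [-1,0,0,-0.8,0,0,0],
    [-1,0,0,-1.2,0,0,0]
  ]
}}

```text
clock: 33.45
position: [548.9, -263.3, 167.0]
ee_rot: [0.983, 0.186, 0.0, 0.0]
contact_force: [0.5, 0.1, -2.1]
gripper_width: 21.4
```

Emit:
{"fn": "move_arm", "kwargs": {
  "steps": [
    [-1,0,0,-0.4,0,0,0],
    [-1,0,0,-0.8,0,0,0],
    [-1,0,0,-1.2,0,0,0]
  ]
}}

```text
clock: 33.7
position: [548.8, -263.5, 165.8]
ee_rot: [0.983, 0.186, 0.0, 0.0]
contact_force: [-0.5, -0.4, -1.6]
gripper_width: 21.3
```

Emit:
{"fn": "move_arm", "kwargs": {
  "steps": [
    [-1,0,0,-0.4,0,0,0],
    [-1,0,0,-0.8,0,0,0],
    [-1,0,0,-1.2,0,0,0]
  ]
}}

```text
clock: 33.95
position: [549.0, -263.6, 165.1]
ee_rot: [0.983, 0.186, 0.0, 0.0]
contact_force: [-0.2, 1.7, 1.9]
gripper_width: 21.8
```

Emit:
{"fn": "move_arm", "kwargs": {
  "steps": [
    [-1,0,0,-0.4,0,0,0],
    [-1,0,0,-0.8,0,0,0],
    [-1,0,0,-1.2,0,0,0]
  ]
}}

```text
clock: 34.2
position: [549.0, -263.7, 165.0]
ee_rot: [0.983, 0.186, 0.0, 0.001]
contact_force: [-2.8, 2.3, 7.6]
gripper_width: 21.2
```

Emit:
{"fn": "move_arm", "kwargs": {
  "steps": [
    [-1,0,0,-0.4,0,0,0],
    [-1,0,0,-0.8,0,0,0]
  ]
}}

```text
clock: 34.37
position: [549.1, -263.8, 165.0]
ee_rot: [0.983, 0.186, 0.001, 0.001]
contact_force: [-3.3, 1.5, 10.5]
gripper_width: 21.4
```

Emit:
{"fn": "move_arm", "kwargs": {
  "steps": [
    [-1,0,0,-0.3,0,0,0],
    [-1,0,0,-0.6,0,0,0]
  ]
}}

```text
clock: 34.53
position: [549.1, -263.8, 165.0]
ee_rot: [0.983, 0.186, 0.001, 0.001]
contact_force: [-3.8, 3.5, 11.1]
gripper_width: 21.2
```

Emit:
{"fn": "move_arm", "kwargs": {
  "steps": [
    [-1,0,0,8,0,0,0],
    [-1,-15,15,10,0,0,0],
    [-1,-31,31,10,0,0,0],
    [-1,-31,31,8.5,0,0,0],
    [-1,-31,31,7,0,0,0]
  ]
}}

```text
clock: 34.95
position: [517.5, -232.1, 169.1]
ee_rot: [0.983, 0.186, 0.0, 0.0]
contact_force: [0.3, 0.5, -1.6]
gripper_width: 21.4
```

Emit:
{"fn": "move_arm", "kwargs": {
  "steps": [
    [-1,0,0,-0.6,0,0,0],
    [-1,0,0,-1.2,0,0,0],
    [-1,0,0,-1.8,0,0,0],
    [-1,0,0,-2.4,0,0,0]
  ]
}}

```text
clock: 35.28
position: [518.1, -232.8, 166.1]
ee_rot: [0.983, 0.185, -0.0, -0.0]
contact_force: [0.4, -0.9, -2.1]
gripper_width: 22.0
```

Emit:
{"fn": "move_arm", "kwargs": {
  "steps": [
    [-1,0,0,-0.4,0,0,0],
    [-1,0,0,-0.8,0,0,0],
    [-1,0,0,-1.2,0,0,0]
  ]
}}

```text
clock: 35.53
position: [517.9, -232.6, 165.3]
ee_rot: [0.983, 0.185, -0.0, 0.0]
contact_force: [-0.8, -0.4, -0.7]
gripper_width: 21.4
```

Emit:
{"fn": "move_arm", "kwargs": {
  "steps": [
    [-1,0,0,-0.4,0,0,0],
    [-1,0,0,-0.8,0,0,0],
    [-1,0,0,-1.2,0,0,0]
  ]
}}

```text
clock: 35.78
position: [518.0, -232.7, 165.1]
ee_rot: [0.983, 0.186, 0.0, 0.0]
contact_force: [-1.2, 1.3, 4.4]
gripper_width: 21.5
```

Emit:
{"fn": "move_arm", "kwargs": {
  "steps": [
    [-1,0,0,-0.4,0,0,0],
    [-1,0,0,-0.8,0,0,0],
    [-1,0,0,-1.2,0,0,0]
  ]
}}

```text
clock: 36.03
position: [518.2, -232.8, 165.1]
ee_rot: [0.983, 0.186, 0.001, 0.001]
contact_force: [-2.6, 2.5, 9.2]
gripper_width: 21.0
```

Emit:
{"fn": "move_arm", "kwargs": {
  "steps": [
    [-1,0,0,-0.4,0,0,0],
    [-1,0,0,-0.8,0,0,0],
    [-1,0,0,-1.2,0,0,0]
  ]
}}

```text
clock: 36.28
position: [518.2, -232.8, 165.0]
ee_rot: [0.983, 0.186, 0.001, 0.001]
contact_force: [-4.6, 3.2, 13.6]
gripper_width: 21.4
```

Emit:
{"fn": "move_arm", "kwargs": {
  "steps": [
    [-1,0,0,8,0,0,0],
    [-1,0,0,28,0,0,0],
    [-1,-9,-12,48,0,0,0],
    [-1,-9,-12,52,0,0,0],
    [-1,-9,-12,52,0,0,0]
  ]
}}

```text
clock: 36.7
position: [509.6, -244.9, 215.1]
ee_rot: [0.983, 0.185, 0.002, 0.001]
contact_force: [-0.5, 0.5, -1.2]
gripper_width: 21.5
```

Run:
```python
from h import *
a=get('side');p=get('wrist')
s=readout.read_state(); print(s['clock'],s['position'],s['contact_force'])
cv2.imwrite('pics/s14.png',cv2.resize(a['frame'][225:335,290:420],None,fx=6,fy=5,interpolation=2))
f=p['frame']; cv2.imwrite('pics/w14.png',cv2.resize(f[90:240,200:370],None,fx=4,fy=4,interpolation=2))
```

```text
36.8 [ 508.40814647 -244.01644108  212.59949065] [-0.06447814 -0.07842    -1.09575012]
```

View pics/s14.png

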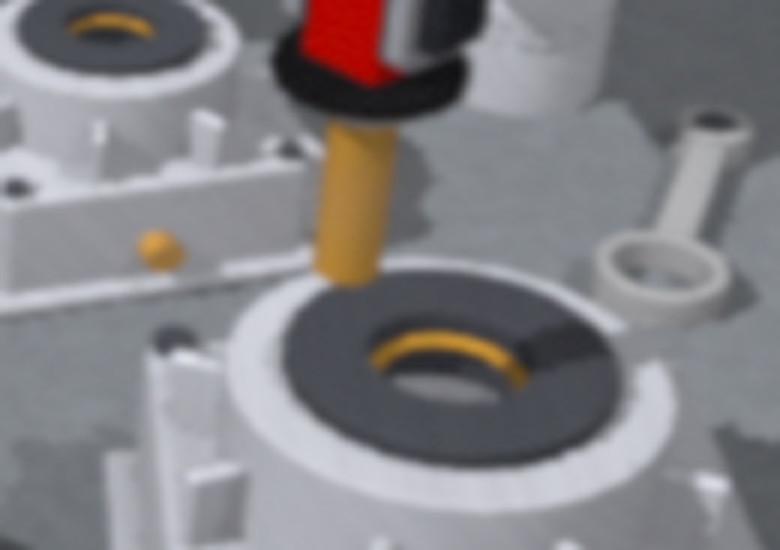

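View pics/w14.png

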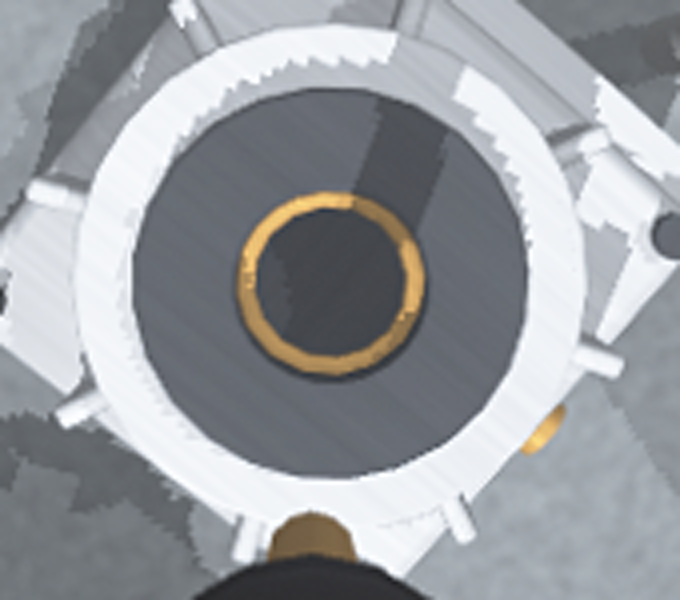

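Emit:
{"fn": "move_arm", "kwargs": {
  "steps": [
    [-1,0,28,0,0,0,0],
    [-1,0,66,0,0,0,0],
    [-1,0,104,0,0,0,0],
    [-1,0,142,0,0,0,0],
    [-1,0,180,0,0,0,0]
  ]
}}

```text
clock: 37.22
position: [507.7, -62.6, 212.0]
ee_rot: [0.983, 0.185, -0.001, -0.0]
contact_force: [1.5, 0.9, -1.3]
gripper_width: 21.4
```

Emit:
{"fn": "move_arm", "kwargs": {
  "steps": [
    [-1,-2,38,0,0,0,0],
    [-1,-4,76,0,0,0,0],
    [-1,-6,114,0,0,0,0],
    [-1,-8,152,0,0,0,0],
    [-1,-9,185,0,0,0,0]
  ]
}}

```text
clock: 37.63
position: [498.5, 122.9, 212.2]
ee_rot: [0.983, 0.186, -0.001, 0.0]
contact_force: [0.6, -0.0, -1.5]
gripper_width: 21.3
```

Emit:
{"fn": "move_arm", "kwargs": {
  "steps": [
    [-1,0,28,0,0,0,0],
    [-1,0,50,0,0,0,0],
    [-1,0,68,0,0,0,0],
    [-1,0,80,0,0,0,0],
    [-1,0,85,0,0,0,0]
  ]
}}

```text
clock: 38.05
position: [499.2, 207.0, 212.2]
ee_rot: [0.982, 0.186, -0.001, 0.0]
contact_force: [1.0, 0.0, -1.3]
gripper_width: 21.5
```

Emit:
{"fn": "move_arm", "kwargs": {
  "steps": [
    [-1,0,0,-20,0,0,0],
    [-1,0,0,-32,0,0,0],
    [-1,0,0,-40,0,0,0],
    [-1,0,0,-40,0,0,0],
    [-1,0,0,-40,0,0,0]
  ]
}}

```text
clock: 38.47
position: [499.9, 204.9, 173.5]
ee_rot: [0.983, 0.185, -0.0, 0.0]
contact_force: [0.5, 0.3, -1.7]
gripper_width: 21.3
```

Run:
```python
from h import *
get('side');a=get('side');b=get('top')
p=get('wrist')
s=readout.read_state(); print(s['clock'],s['position'],s['contact_force'],s['ee_rot'])
cv2.imwrite('pics/s15.png',cv2.resize(a['frame'][110:240,190:330],None,fx=5,fy=4,interpolation=2))
cv2.imwrite('pics/w15.png',p['frame'])
x,y,z=s['position']
for zz in (115,120,125,130): print(zz,(proj(a,(x,y,zz))-[190,110])*[5,4])
print('hole z90',(proj(a,(501,206.4,90))-[190,110])*[5,4])
```

```text
38.6667 [500.38463436 205.60879417 174.73018137] [-0.30857074  0.21910039 -1.81578985] [ 9.82660774e-01  1.85410174e-01  8.68657819e-04 -3.41598836e-04]
115 [334.72814145 281.438721  ]
120 [334.55620909 273.61923128]
125 [334.38343466 265.76144427]
130 [334.20981197 257.86507795]
hole z90 [336.40788491 319.2351325 ]
```

View pics/s15.png

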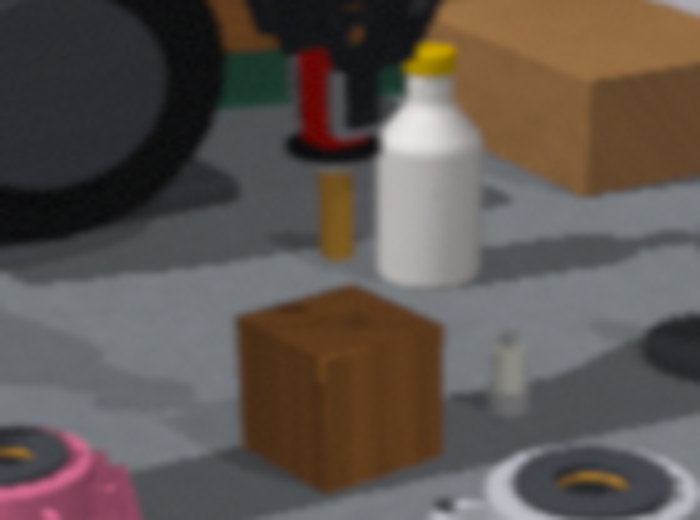

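View pics/w15.png

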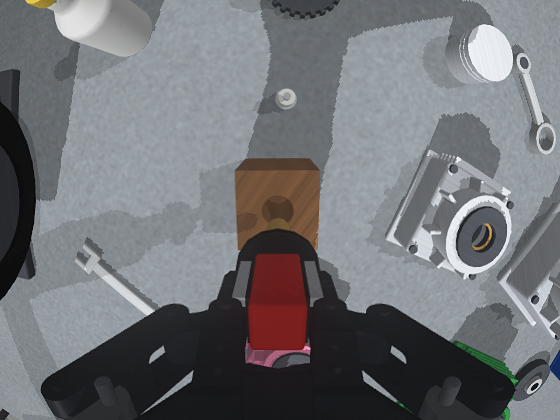

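Emit:
{"fn": "move_arm", "kwargs": {
  "steps": [
    [-1,0.3,0.8,-10,0,0,0],
    [-1,0.3,0.8,-22,0,0,0],
    [-1,0.3,0.8,-32,0,0,0],
    [-1,0.3,0.8,-37,0,0,0],
    [-1,0.3,0.8,-37,0,0,0]
  ]
}}

```text
clock: 39.08
position: [499.2, 205.7, 135.0]
ee_rot: [0.983, 0.185, -0.002, 0.001]
contact_force: [-0.1, -0.7, -2.3]
gripper_width: 21.2
```

Run:
```python
from h import *
a=get('side')
p=get('wrist')
s=readout.read_state(); print(s['clock'],s['position'],s['contact_force'])
cv2.imwrite('pics/s16.png',cv2.resize(a['frame'][130:220,220:300],None,fx=7,fy=6,interpolation=2))
cv2.imwrite('pics/w16.png',cv2.resize(p['frame'][150:280,210:350],None,fx=5,fy=4,interpolation=2))
```

```text
39.1833 [500.33374671 206.32734221 136.71722756] [-0.39646063  0.72856428 -1.14837079]
```

View pics/s16.png

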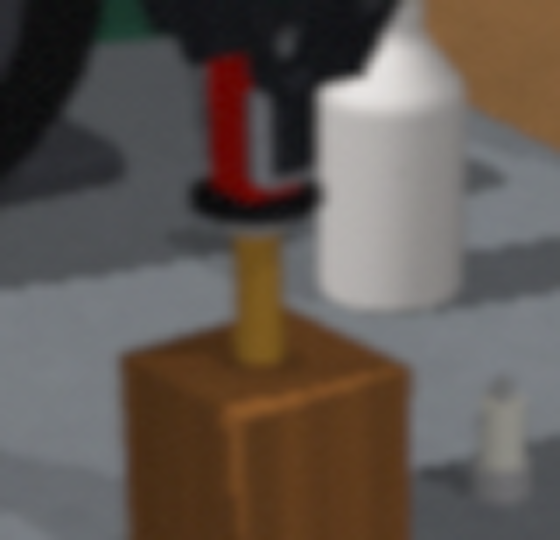

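View pics/w16.png

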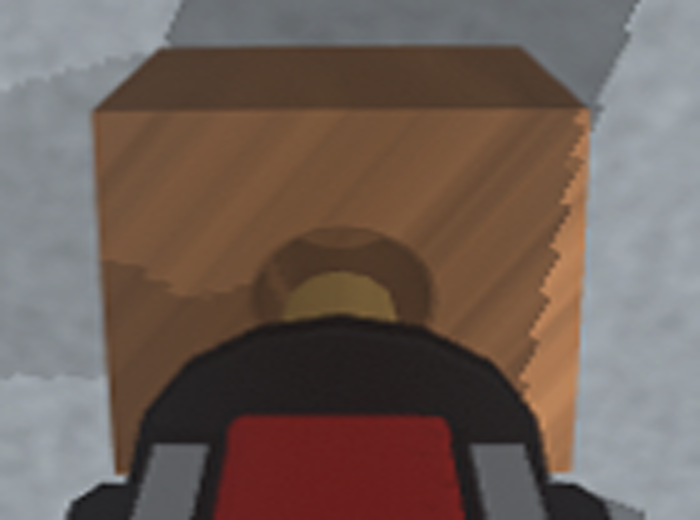

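Emit:
{"fn": "move_arm", "kwargs": {
  "steps": [
    [-1,0.3,0,-3,0,0,0],
    [-1,0.3,0,-6,0,0,0],
    [-1,0.3,0,-9,0,0,0],
    [-1,0.3,0,-12,0,0,0],
    [-1,0.3,0,-15,0,0,0]
  ]
}}

```text
clock: 39.6
position: [500.4, 206.3, 121.5]
ee_rot: [0.983, 0.186, 0.0, -0.0]
contact_force: [-0.2, -0.7, -2.7]
gripper_width: 21.5
```

Emit:
{"fn": "move_arm", "kwargs": {
  "steps": [
    [-1,0,0,-4,0,0,0],
    [-1,0,0,-8,0,0,0],
    [-1,0,0,-12,0,0,0],
    [-1,0,0,-16,0,0,0],
    [-1,0,0,-20,0,0,0]
  ]
}}

```text
clock: 40.02
position: [500.4, 206.3, 101.3]
ee_rot: [0.983, 0.186, -0.0, 0.0]
contact_force: [0.5, -0.5, -1.8]
gripper_width: 21.3
```

Emit:
{"fn": "move_arm", "kwargs": {
  "steps": [
    [-1,0,0,-5,0,0,0],
    [-1,0,0,-10,0,0,0],
    [-1,0,0,-15,0,0,0],
    [-1,0,0,-20,0,0,0],
    [-1,0,0,-25,0,0,0]
  ]
}}

```text
clock: 40.43
position: [500.4, 206.3, 76.2]
ee_rot: [0.983, 0.186, -0.0, 0.0]
contact_force: [0.3, -0.7, -1.6]
gripper_width: 21.4
```

Emit:
{"fn": "move_arm", "kwargs": {
  "steps": [
    [-1,0,0,-2,0,0,0],
    [-1,0,0,-4,0,0,0],
    [-1,0,0,-5,0,0,0],
    [-1,0,0,-6,0,0,0],
    [-1,0,0,-7,0,0,0]
  ]
}}

```text
clock: 40.85
position: [500.6, 206.4, 69.9]
ee_rot: [0.983, 0.186, 0.0, -0.0]
contact_force: [0.2, -0.4, -1.7]
gripper_width: 21.3
```

Emit:
{"fn": "move_arm", "kwargs": {
  "steps": [
    [-1,0,0,-0.5,0,0,0],
    [-1,0,0,-1,0,0,0],
    [-1,0,0,-1.5,0,0,0],
    [-1,0,0,-2,0,0,0]
  ]
}}

```text
clock: 41.18
position: [500.5, 206.3, 68.1]
ee_rot: [0.983, 0.186, 0.0, 0.0]
contact_force: [-1.3, 0.5, 2.1]
gripper_width: 21.2
```

Emit:
{"fn": "move_arm", "kwargs": {
  "steps": [
    [0,0,0,0,0,0,0],
    [0,0,0,0,0,0,0],
    [0,0,0,0,0,0,0],
    [0,0,0,0,0,0,0]
  ]
}}

```text
clock: 41.52
position: [500.6, 206.4, 68.0]
ee_rot: [0.983, 0.186, 0.0, -0.0]
contact_force: [-1.4, 0.4, -0.5]
gripper_width: 42.6
```

Emit:
{"fn": "move_arm", "kwargs": {
  "steps": [
    [0,0,0,15,0,0,0],
    [0,0,0,40,0,0,0],
    [0,0,0,75,0,0,0],
    [0,0,0,110,0,0,0],
    [0,0,0,140,0,0,0]
  ]
}}

```text
clock: 41.93
position: [500.8, 206.4, 210.3]
ee_rot: [0.983, 0.186, 0.001, -0.0]
contact_force: [0.3, 0.5, 0.6]
gripper_width: 42.7
```

Emit:
{"fn": "move_arm", "kwargs": {
  "steps": [
    [0,-20,0,25,0,0,0],
    [0,-50,0,45,0,0,0],
    [0,-80,0,45,0,0,0],
    [0,-95,0,45,0,0,0],
    [0,-95,0,45,0,0,0]
  ]
}}

```text
clock: 42.35
position: [403.2, 205.9, 254.0]
ee_rot: [0.982, 0.186, 0.001, -0.001]
contact_force: [-0.3, 0.1, -0.2]
gripper_width: 42.5
```

Run:
```python
from fit import *
get('side');get('side');a=get('side');b=get('top');p=get('wrist')
s=readout.read_state(); print(s['clock'],s['position'],s['contact_force'],s['gripper_width'])
cv2.imwrite('pics/s17.png',cv2.resize(a['frame'][140:340,180:460],None,fx=2.8,fy=2.8,interpolation=2))
cv2.imwrite('pics/w17.png',p['frame'])
ma=red(a,(235,155,280,200)); print(fitred([(a,ma)],(500,206)))
for t in('drift_guard','stand_hole'): print(t,[(r['uv'],r['conf']) for r in nets.tip_of(t,p)])
```

```text
42.6 [406.11197404 206.42219934 252.45702957] [ 0.24036625 -0.74142557 -0.68911994] 42.98072385471787
(np.float64(500.7955749646435), np.float64(206.6527119004209), np.float64(1.4728637355058043), np.float64(25.885))
drift_guard [([313.0, 107.0], 0.57)]
stand_hole []
```

View pics/s17.png

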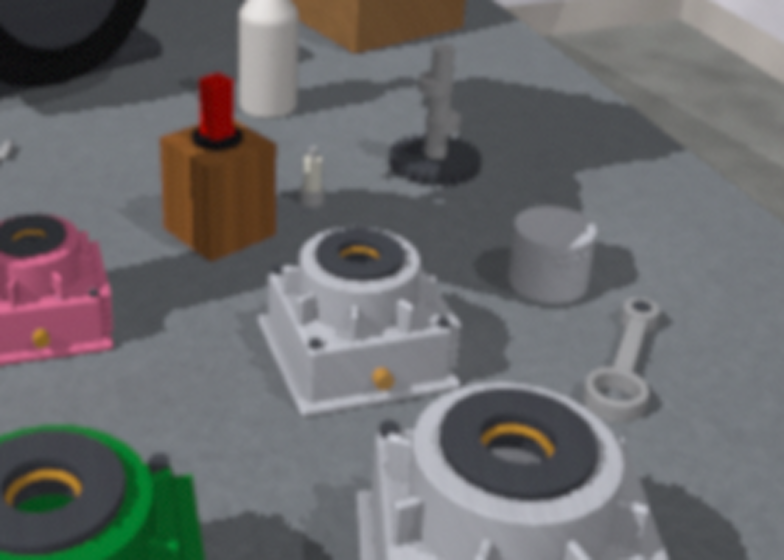

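View pics/w17.png

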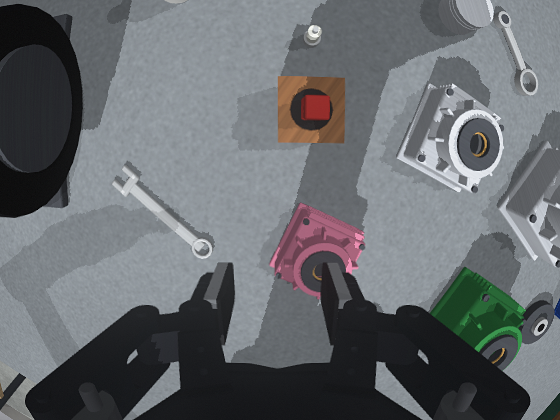

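```bash
python3 -c "
from bench import workorder; print(workorder.job_done())"
```

```text
the job is handed in; nothing more can be done
None
```

I drove the cup home in the large silver crankcase with the drift, put the drift back in its stand and handed the job in at about 42.6 s. No verdict is reported, so what follows rests on my own checks.

- **Cup:** I pushed the flange alternately on opposite sides (north/south, west/east). It ended at a firm stop at all four points, with tool heights of 164.8–165.0 mm. It came down about 7.2 mm. The highest drift force I read was about 16 N, with readings only at the end of each move.
- **Tilt:** The worst was about 0.076 rad, reckoned from touch heights after the second push on the west side. That is under the 0.10 limit.
- **Drift:** The last pictures show it upright with its guard on the stand. A position fit puts it at (501, 207) mm, against (501, 206) at the start. The gripper is open and clear.
- **Other things:** I saw no bystander moved.
- **What disagreed:** In the pictures the fingertips sat about 30 mm above where the stated tool point put them. I set the grip height from the images and the heights at the cup by touch.
- **Not checked:** The network did not report the stand hole in the last picture, so I checked the drift's position only by that fit and by eye.

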